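Clip a glaze test tile on the colour reader, take a reading, swing the clip clear

ROBOT

A 6-joint arm with a two-finger parallel gripper is mounted at the origin on the work surface. World frame = base frame: x ahead of the robot, y to its left, z up, the work surface at z = 0. Lengths are in m, angles in rad, forces in N, time in s.
With the tool pointing down it reaches from about 0.325 to 0.925 m from the base axis. Payload 3.1 kg.
Tool frame: the origin (TCP) lies on the centre line of the jaws, within the pads' length; the fingertips stand 22 mm ahead of it and the grasp point (between the pads) lies 3 mm ahead of it; z points along the fingers, y is the direction in which the jaws open and shut (so a half turn about z gives the same grasp; the last joint's range is limited). The gripper opens to 85 mm and grips with 20 to 120 N. Pads are 22 mm wide; open, the fingers measure 114 mm over their backs; the gripper's body (76 mm by 85 mm) begins 54 mm behind the grasp point. The pads swing forward as they close: fully open they stand 13 mm farther back than shut.
Start: joints at [-1.432, 0.217, 1.613, -0, 1.311, -0.112], TCP at [0.155, -0.605, 0.253] pointing down, gripper open.
Joint ranges: [-2.75, 2.75], [-0.78, 2.1], [0.31, 2.55], [-1.13, 4.27], [0.13, 2.63], [-2.58, 2.58]. Speed limits (rad/s): [2.79, 2.79, 3.14, 3.14, 3.14, 3.14].

INTERFACE

Orientations are given as [roll, pitch, yaw] about the fixed x, y, z axes, in that order (R = Rz(yaw) Ry(pitch) Rx(roll)).
In Python, from bench import monitor, vision, arm gives the robot as it stands.
- The arm moves only by the tool apply_moves, never from a script. Its argument "series" is a list of rows, each a list of 5 numbers: the opening in per cent of the stroke, from 0 (shut) to 100 (fully open), then the shift along the tool's x, y, z in cm, then the turn about the tool's z in degrees. A call has 1 to 20 rows; each row shifts and turns the pose as measured when the row begins, along the tool's axes as they then stand; what a row does not reach is not made up. A row lasts 1/12 s, in which the tool goes at most 41.7 mm and 7.16 degrees, less where a joint would pass 70% of its speed; a pose out of reach is approached as far as the arm can. A call with a gripper value outside its range is refused whole. The fingers move at their own pace and stop on an object; "squeeze" is the grip in N (left out, the last holds). Time passes only in rows, so rows that do not move let the fingers close. It gives the time, the measured TCP pose, the force and the opening at its end, in the units of the state.
- monitor.get_obs(): the state, without advancing time (a new reading comes with each control period).
- vision.get_image(name): name is "scene" or "side" or "wrist"; returns a dict with "color" (480x640x3 uint8, red, green, blue), "K" (3x3 intrinsics, pixels), "R" (3x3) and "t" (3): a world point X has camera coordinates R X + t. Camera axes: x right, y down, z forward; pixel columns grow to the right and rows downward; lengths in m; the calibration is good to about 2 mm. A picture is of the moment at which its call begins. There is no depth.
- arm.finish_job(): hands the job in, once; it reports no verdict.
The state is a dict: "time_s": time; "qpos": joint angles; "joint_velocities": joint speeds; "tau": joint torques, N m; "tcp_pos": TCP position; "tcp_rot": TCP orientation; "ft_force": force on the tool from outside, world axes, zero at the start; "ft_torque": the same for the moment, N m; "grip_width": finger opening in m.
Only numpy, scipy, OpenCV 4.12 (cv2) and the standard library are available. Lean on these libraries where they do the work, as an engineer would, in place of code of your own. Each camera call takes 0.05 s, during which the arm holds its last target.

TASK

Clip the glaze test tile down on the colour reader: press the clip's thumb pad so that its toe lifts, swing it round its screw over the tile's near edge and let it down gently so the toe holds the tile about a centimetre in from that edge, with your hand off the clip. Then press the reader's button fully down to take the reading, and lastly lift the toe again and swing the clip well clear of the tile, at least 25 mm from it. Never shove the tile out of its place or force the clip, and leave the other things on the bench alone.

Things in the scene. Friction and masses are not known exactly. Their poses are not given: they have to be found in the camera images.
- reader: Colour reader, a fixed low white box 260 x 250 mm with a grey top 60 mm above the bench. Origin: centre of its underside; z up, x away from its front edge, y to its left. The tile lies on its top, with a low metal strip (5 mm high) just beyond its far edge.
- tile: Fired clay test tile lying loose on the reader's top, 90 (x) x 60 (y) x 8 mm, 0.1 kg, free to slide. Origin: centre of its underside; its near edge (the one next to the parked clip) is the edge at its own x = +45 mm. It must stay within 4 mm of where it lay.
- clip (a joint): Swing of the clip about its pivot screw, rad; 0 is parked clear of the tile, larger turns it anticlockwise (from above) over the tile; the toe meets the tile's edge near 0.8 and is about 1 cm in near 1.0. Range -0.1 to 1.3. Friction (about 1 N at the pad) keeps it where it is left.
- clip_arm: Steel spring clip, a strip 12 mm wide rocking like a seesaw on an upright pivot screw (head 14 mm wide, 6 mm high). Origin: on the screw's axis at the strip's mid height, 75.5 mm above the bench; its x axis points to the toe, 100 mm away; the thumb pad is 45 mm the other way. A strong spring holds the toe down; pressing the pad lifts it. Over 17 N on the clip bends it.
- toe (a point): Centre of the lower face of the clip's toe, a steel foot 10 mm in diameter pointing down at the strip's end. Unpressed, and off the tile, it is 4 mm below the tile's top; fully pressed 2 mm above it. Let down slowly, it rests on the tile with about 4 N; over 14 N between toe and tile chips the tile. Axes as clip_arm.
- pad (a point): Top of a 16 mm domed stud in the thumb pad, a saddle between two upright cheeks, 38 mm apart inside, 10 mm above the stud, 30 mm long along the strip, open at both ends. Press the stud with shut fingertips: it yields at 6 N, the toe clears the tile at 9 N (1.8 mm down), it bottoms hard at 10.5 N (2.7 mm). Keep 11 to 14 N while swinging, by feel: measured heights are too rough. Axes as clip_arm.
- button (a joint): Travel of the reader's push button in m: 0 up, 0.006 fully down, about 4 N. It springs back.
- button_top (a point): Centre of the top of the round push button, 24 mm in diameter, on the reader's top beside the tile's far end; it is pressed straight down.
- spare_tile: Bystander: another tile of the same size lying on the bench, not on the reader. Origin: centre of its underside.
- clay_bowl: Bystander: unfired grey bowl 100 mm wide, 60 mm high. Origin: centre of its underside.
- glazed_cup: Bystander: blue cup 70 mm wide, 70 mm high. Origin: centre of its underside.
- glaze_jar: Bystander: white jar 60 mm wide, 75 mm high. Origin: centre of its underside.
- brush: Bystander: brush lying on the bench.
- rib: Bystander: flat wooden rib 100 x 50 x 7 mm lying on the bench. Origin: centre of its underside.
Things that resemble listed ones, but are neither listed nor needed, are in the scene too. What is shaped like the tile but green or yellow is not meant.

How it is judged:
By the outcome, as a careful person would: the job done as asked, in the order asked, and still so for the second after the job is handed in, with the robot touching nothing.
It also fails if it takes over 72 s, if anything falls off the work surface, if the arm or the gripper's body presses on something with over 40 N, if the wrist force passes 120 N, or if a joint passes its speed limit or range.

## Working session

There is one attempt and no reset: what is moved stays moved. The work goes in short steps, Python scripts to look and compute and a tool call to move; the robot and the scene stay as the last step left them, time stands still between calls to the robot, and variables do not carry over. Pictures are saved under pics/ and viewed, and the job is handed in when it is done.

Besides the shell and the picture viewer there is one more tool, called after "Call:" as a command line: name --pt "numbers of a row" for each row, then --argument value for the rest. apply_moves: Moves the arm, as the interface text tells. Its arguments: {"type":"object","properties":{"series":{"type":"array","items":{"type":"array","items":{"type":"number"}}},"squeeze":{"type":"number"}},"required":["series"]}

```bash
ls; mkdir -p pics; python3 - <<'E'
from bench import monitor, vision, arm
import cv2
print(monitor.get_obs())
for n in ["scene","side","wrist"]:
    d=vision.get_image(n)
    cv2.imwrite(f"pics/{n}0.png",d["color"][:,:,::-1])
    print(n,d["K"].tolist(),d["R"].tolist(),d["t"].tolist())
E
```

```text
pics
{'time_s': 0.0, 'qpos': array([-1.43219601e+00,  2.17779557e-01,  1.61495252e+00, -5.71219935e-06,
        1.31127940e+00, -1.12171008e-01]), 'joint_velocities': array([-0.00143281, -0.00076968,  0.00066776,  0.00026214, -0.00078705,
        0.0015198 ]), 'tau': array([-1.18015396e-03, -3.96847236e+01, -3.03855014e+01, -4.04473840e-04,
        9.71574074e-03,  1.66439577e-05]), 'tcp_pos': array([ 0.1550252 , -0.60467532,  0.25194284]), 'tcp_rot': array([-3.13918842e+00, -2.65270133e-04,  2.50772474e-01]), 'ft_force': array([-0.47147574, -0.31680395, -0.75515601]), 'ft_torque': array([ 0.05785401,  0.00251463, -0.01973075]), 'grip_width': 0.0854158116496867}
scene [[539.7897466970136, 0.0, 329.0340664709775], [0.0, 539.7897466970136, 229.71132334798457], [0.0, 0.0, 1.0]] [[-0.1472193303958232, 0.9890838609397279, 0.0062916441703942914], [0.60556160619557, 0.09516011030911503, -0.7900884092984777], [-0.7820624079059465, -0.11250630842098801, -0.6129606192128779]] [0.026830015242976107, -0.2780333818961473, 1.7634141116145416]
side [[537.3574240995496, 0.0, 319.64020633303295], [0.0, 537.3574240995496, 229.19757175498842], [0.0, 0.0, 1.0]] [[-0.9986358501234093, -0.04967537207492236, -0.01608714572302537], [-0.014754959344339146, 0.564002638609532, -0.8256411537806437], [0.050087224149904026, -0.8242774903214959, -0.5639662125750563]] [0.5883629837509737, 0.04755705992785513, 1.1298524851340765]
wrist [[395.6592366445437, 0.0, 321.8833517575659], [0.0, 395.6592366445437, 237.87247635644857], [0.0, 0.0, 1.0]] [[0.24938577372826146, -0.9683996268093916, -0.0029830617472462614], [-0.9162326519968071, -0.23694673054660606, 0.3230696121552951], [-0.3135673185726713, -0.07783578661968793, -0.9463705019940343]] [-0.623709692437877, -0.04309934339837007, 0.381905354806154]
```

View pics/scene0.png

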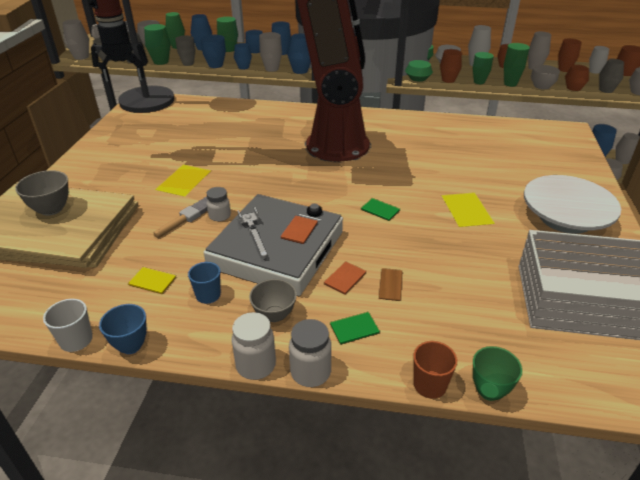

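View pics/side0.png

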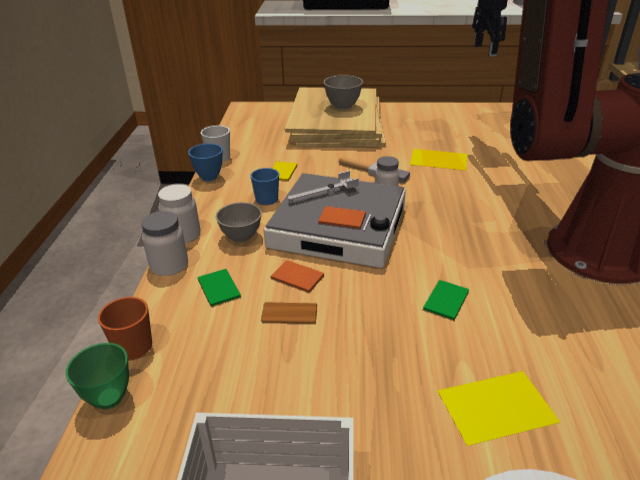

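View pics/wrist0.png

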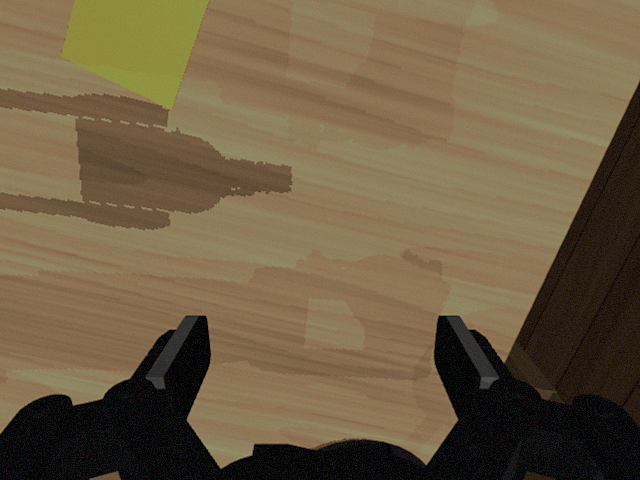

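Scene camera: the reader is at about (276,240) with the red tile at (299,229) on it. A second red tile lies on the bench at (345,277), which is the spare. The green and yellow ones at (380,209), (355,328), (152,280), (184,180) and (467,209) are not meant. The clip's pad is at about (249,217), its toe near (264,255), and the black button at (314,210). I'll enlarge to confirm.

```bash
python3 - <<'E'
import cv2
a=cv2.imread("pics/scene0.png")[190:290,200:350]
cv2.imwrite("pics/c_scene.png",cv2.resize(a,None,fx=5.3,fy=5.3,interpolation=cv2.INTER_CUBIC))
a=cv2.imread("pics/side0.png")[165:265,260:420]
cv2.imwrite("pics/c_side.png",cv2.resize(a,None,fx=5,fy=5,interpolation=cv2.INTER_CUBIC))
E
```

```text
(no output)
```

View pics/c_scene.png

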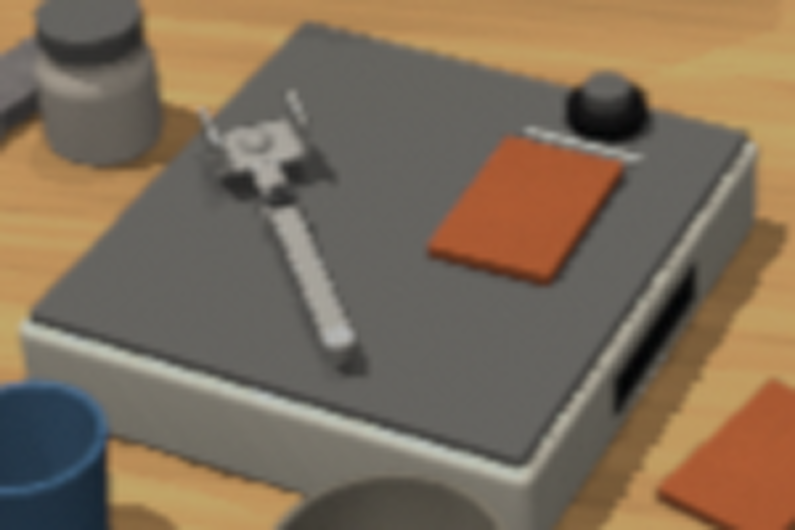

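View pics/c_side.png

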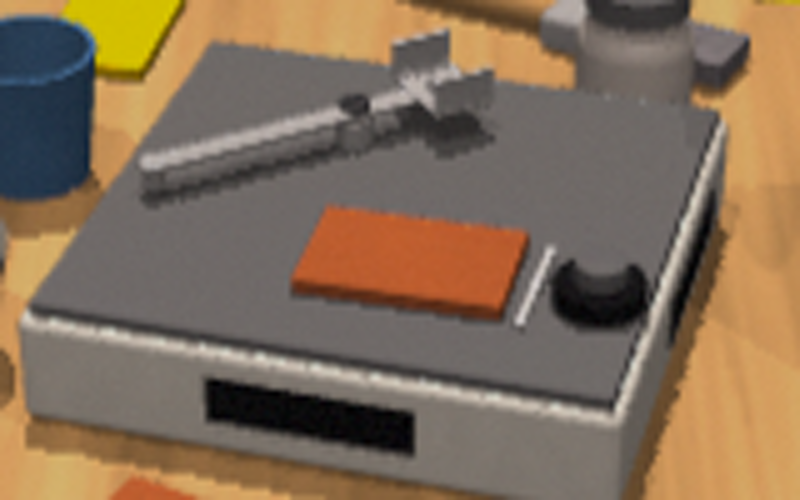

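```bash
cat > h.py <<'E'
import numpy as np, cv2
from bench import monitor, vision, arm
def ray_z(cam,px,z):
    d=np.linalg.inv(cam["K"])@np.array([px[0],px[1],1.]);R=cam["R"];C=-R.T@cam["t"];w=R.T@d
    return C+w*(z-C[2])/w[2]
def tri(cams,pxs):
    P=[c["K"]@np.c_[c["R"],c["t"]] for c in cams]
    X=cv2.triangulatePoints(P[0],P[1],np.array(pxs[0],float),np.array(pxs[1],float))[:,0]
    return X[:3]/X[3]
def proj(c,X):
    p=c["K"]@(c["R"]@np.asarray(X)+c["t"]);return p[:2]/p[2]
def snap(n,f,crop=None,s=1):
    d=vision.get_image(n);im=d["color"][:,:,::-1]
    if crop: im=im[crop[1]:crop[3],crop[0]:crop[2]]
    if s!=1: im=cv2.resize(im,None,fx=s,fy=s,interpolation=cv2.INTER_CUBIC)
    cv2.imwrite(f,im);return d
E
python3 - <<'E'
from h import *
np.set_printoptions(precision=4,suppress=True)
a=vision.get_image("scene");b=vision.get_image("side")
S=lambda x,y:(200+x/5.3-.4,190+y/5.3-.4); T=lambda x,y:(260+x/5-.4,165+y/5-.4)
for n,p in dict(c1=(310,25),c2=(750,140),c3=(525,465),c4=(30,320)).items(): print("S",n,ray_z(a,S(*p),.06))
for n,p in dict(c1=(722,118),c2=(612,405),c3=(35,308),c4=(212,45)).items(): print("T",n,ray_z(b,T(*p),.06))
for n,p in dict(t1=(512,138),t2=(625,165),t3=(548,276),t4=(430,250)).items(): print("S",n,ray_z(a,S(*p),.068))
for n,p in dict(t2=(505,307),t1=(527,232),t4=(330,207),t3=(293,285)).items(): print("T",n,ray_z(b,T(*p),.068))
for n,p,q in [("screw",(283,192),(355,102)),("toe",(338,335),(150,160)),("button",(605,85),(605,262)),("stud",(257,140),(440,82))]:
    print(n,tri([a,b],[S(*p),T(*q)]))
print("stud S",ray_z(a,S(257,138),.082)); print("screw S", ray_z(a,S(283,192),.0835),ray_z(b,T(355,100),.0835))
print(monitor.get_obs()["time_s"])
E
```

```text
S c1 [ 0.4076 -0.1562  0.06  ]
S c2 [0.4693 0.0729 0.06  ]
S c3 [0.7066 0.0109 0.06  ]
S c4 [ 0.649  -0.2193  0.06  ]
T c1 [ 0.4004 -0.1542  0.06  ]
T c2 [0.4615 0.0729 0.06  ]
T c3 [0.6986 0.0107 0.06  ]
T c4 [ 0.6422 -0.2199  0.06  ]
S t1 [ 0.4959 -0.036   0.068 ]
S t2 [0.5085 0.0196 0.068 ]
S t3 [ 0.5939 -0.0005  0.068 ]
S t4 [ 0.584  -0.0556  0.068 ]
T t2 [0.5031 0.0167 0.068 ]
T t1 [ 0.4929 -0.0409  0.068 ]
T t4 [ 0.578  -0.0591  0.068 ]
T t3 [0.5909 0.0026 0.068 ]
screw [ 0.5696 -0.1257  0.082 ]
toe [ 0.6584 -0.0786  0.0784]
button [0.4626 0.0022 0.0803]
stud [ 0.5312 -0.1482  0.0803]
stud S [ 0.5328 -0.1474  0.082 ]
screw S [ 0.5725 -0.1245  0.0835] [ 0.5693 -0.126   0.0835]
0.25
```

The crops confirm it: the red tile on the reader has the metal strip and button beyond its far end, and the clip is parked alongside. Triangulated positions, with the toe to screw distance coming out at 100 mm as it should:

| Point | x, y (m) |
|---|---|
| Screw | (0.570, -0.125) |
| Stud | (0.531, -0.146) |
| Tile centre | (0.543, -0.019) |
| Button | (0.463, 0.002) |

Next I move above the pad with the fingers shut.

Call:
apply_moves --pt "0 3 -2.2 0.4 0" --pt "0 3 -2.2 0.4 0" --pt "0 3 -2.2 0.4 0" --pt "0 3 -2.2 0.4 0" --pt "0 3 -2.2 0.4 0" --pt "0 3 -2.2 0.4 0" --pt "0 3 -2.2 0.4 0" --pt "0 3 -2.2 0.4 0" --pt "0 3 -2.2 0.4 0" --pt "0 3 -2.2 0.4 0" --pt "0 3 -2.2 0.4 0" --pt "0 3 -2.2 0.4 0" --pt "0 3 -2.2 0.4 0" --pt "0 3 -2.2 0.4 0" --squeeze 40

```text
time_s: 1.42
tcp_pos: [0.4955, -0.1938, 0.1935]
tcp_rot: [3.133, -0.0, 0.235]
ft_force: [0.7, -0.3, 0.4]
grip_width: 0.0002
```

Call:
apply_moves --pt "0 0 0 0 -7" --pt "0 0 0 0 -7" --pt "0 0 0 0 -7" --pt "0 0 0 0 -7" --pt "0 0 0 0 -7" --pt "0 0 0 0 -7" --pt "0 0 0 0 -7" --pt "0 0 0 0 -7" --pt "0 0 0 0 -7" --pt "0 0 0 0 -7" --pt "0 0 0 0 -7" --pt "0 0 0 0 -7" --pt "0 0 0 0 -7" --pt "0 0 0 0 -7" --pt "0 0 0 0 0"

```text
time_s: 2.67
tcp_pos: [0.4995, -0.1824, 0.1908]
tcp_rot: [-3.141, 0.003, 1.991]
ft_force: [-0.4, -0.4, 0.9]
grip_width: -0.0001
```

```bash
cat > rel.py <<'E'
from h import *
def rel(target,yaw_t=None):
    o=monitor.get_obs();p=o["tcp_pos"];y=o["tcp_rot"][2]
    d=np.asarray(target)-p;c,s=np.cos(y),np.sin(y)
    print("t",round(o["time_s"],2),"tcp",p.round(4),"rpy",o["tcp_rot"].round(4),"F",o["ft_force"].round(2))
    print("tool shift cm",np.round([100*(c*d[0]+s*d[1]),100*(s*d[0]-c*d[1]),-100*d[2]],2), "turn deg", None if yaw_t is None else round(-np.degrees(yaw_t-y),1))
E
python3 - <<'E'
from h import *
from rel import rel
d=snap("wrist","pics/w1.png")
for n,X in dict(screw=(.5705,-.125,.0835),stud=(.531,-.146,.082),toe=(.6584,-.0786,.079),button=(.463,.002,.08)).items(): print(n,proj(d,X))
rel((.531,-.146,.13),2.057)
E
```

```text
screw [470.26301852 208.60363749]
stud [394.48716208 212.7897798 ]
toe [634.28158848 196.42741953]
button [ 411.12933833 -121.68898087]
t 2.72 tcp [ 0.4995 -0.1824  0.1908] rpy [-3.1406  0.0034  1.9868] F [ 0.06 -0.23  0.81]
tool shift cm [2.06 4.35 6.08] turn deg -4.0
```

View pics/w1.png

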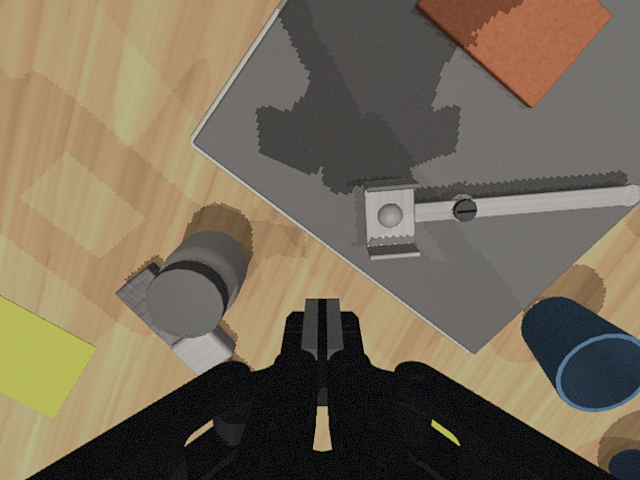

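The wrist view shows the stud at (390,214), the screw head at (465,209), the toe end at (632,192) and the tile corner at (531,107).

```bash
python3 - <<'E'
from h import *
from rel import rel
d=vision.get_image("wrist")
s=ray_z(d,(390,214),.081);w=ray_z(d,(465,209),.083);t=ray_z(d,(632,192),.078)
print(s,w,t, np.linalg.norm((w-s)[:2]),np.linalg.norm((t-w)[:2]),np.arctan2(*(t-s)[1::-1]),np.arctan2(*(w-s)[1::-1]))
print("tile corner",ray_z(d,(531,107),.068))
rel((s[0],s[1],.14),2.04)
E
```

```text
[ 0.52928371 -0.14806426  0.081     ] [ 0.56820198 -0.12680659  0.083     ] [ 0.65664105 -0.07748935  0.078     ] 0.04434546028054654 0.10126035382296657 0.5060228154489831 0.4999310755090246
tile corner [ 0.578615   -0.05920012  0.068     ]
t 2.77 tcp [ 0.4995 -0.1824  0.1908] rpy [-3.1406  0.0033  1.9856] F [0.06 0.03 0.23]
tool shift cm [1.94 4.11 5.08] turn deg -3.1
```

Call:
apply_moves --pt "0 0.7 1.4 1.5 -2" --pt "0 0.7 1.4 1.5 -3" --pt "0 0.7 1.4 1.0 0" --pt "0 0 0 0 0" --pt "0 0 0 0 0"

```text
time_s: 3.18
tcp_pos: [0.53, -0.1456, 0.1508]
tcp_rot: [3.141, 0.007, 2.062]
ft_force: [0.7, -0.2, -0.1]
grip_width: 0.0
```

```bash
python3 - <<'E'
from h import *
from rel import rel
d=snap("wrist","pics/w2.png");snap("side","pics/s2.png",(300,130,420,230),6)
rel((.529,-.1475,.12),2.07)
E
```

```text
t 3.28 tcp [ 0.5298 -0.146   0.1512] rpy [3.141  0.0073 2.0615] F [0.03 0.69 0.01]
tool shift cm [-0.09 -0.14  3.12] turn deg -0.5
```

View pics/w2.png

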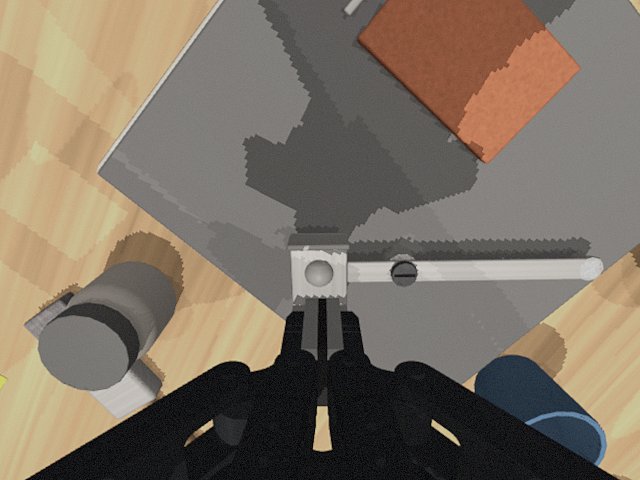

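View pics/s2.png

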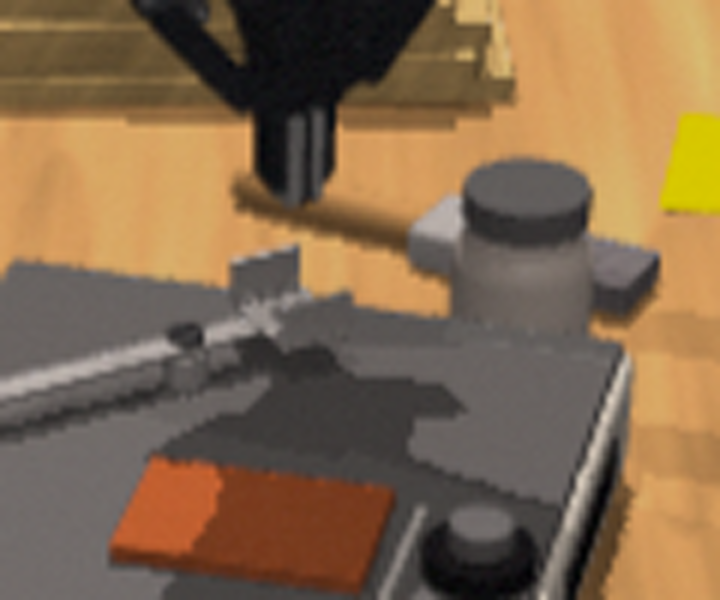

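The stud is now at (319,273), the screw at (404,271) and the toe end at (592,268). The strip runs along the image rows, so the yaw is right.

```bash
python3 - <<'E'
from h import *
from rel import rel
d=vision.get_image("wrist")
s=ray_z(d,(319,273),.081);w=ray_z(d,(404,271),.083);t=ray_z(d,(592,268),.078)
print(s,w,t, np.linalg.norm((w-s)[:2]),np.linalg.norm((t-w)[:2]),np.arctan2(*(t-s)[1::-1]))
for p in [(488,163),(580,69),(360,40)]: print("tile",ray_z(d,p,.068))
rel((s[0],s[1],.107),2.075)
E
```

```text
[ 0.52969216 -0.14862921  0.081     ] [ 0.567779  -0.1259076  0.083    ] [ 0.65729742 -0.07848717  0.078     ] 0.04434950269906567 0.10130273727019198 0.5025973858522086
tile [ 0.57972449 -0.05862495  0.068     ]
tile [ 0.59190435 -0.00173403  0.068     ]
tile [ 0.49350704 -0.04036992  0.068     ]
t 3.33 tcp [ 0.53   -0.1463  0.1516] rpy [3.1405 0.008  2.0614] F [0.36 0.21 0.16]
tool shift cm [-0.19 -0.14  4.46] turn deg -0.8
```

Call:
apply_moves --pt "0 -0.1 -0.1 1.2 -0.5" --pt "0 -0.1 0 1.2 0" --pt "0 0 0 0.9 0" --pt "0 0 0 0.4 0" --pt "0 0 0 0 0"

```text
time_s: 3.75
tcp_pos: [0.5304, -0.1518, 0.113]
tcp_rot: [3.139, 0.012, 2.067]
ft_force: [-0.4, 0.4, -0.6]
grip_width: -0.0001
```

```bash
python3 - <<'E'
from h import *
from rel import rel
d=snap("wrist","pics/w3.png");snap("side","pics/s3.png",(300,130,420,230),6)
rel((.530,-.148,.104),2.07)
E
```

```text
t 3.85 tcp [ 0.5309 -0.1518  0.1138] rpy [3.138  0.0122 2.0668] F [-0.91 -0.28  0.42]
tool shift cm [0.37 0.1  0.98] turn deg -0.2
```

View pics/w3.png

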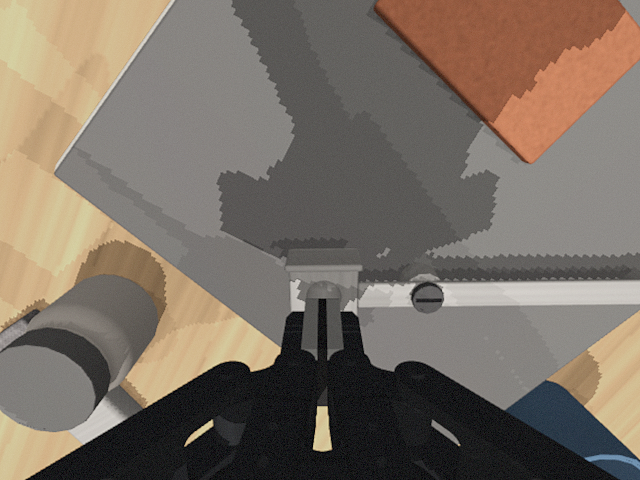

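View pics/s3.png

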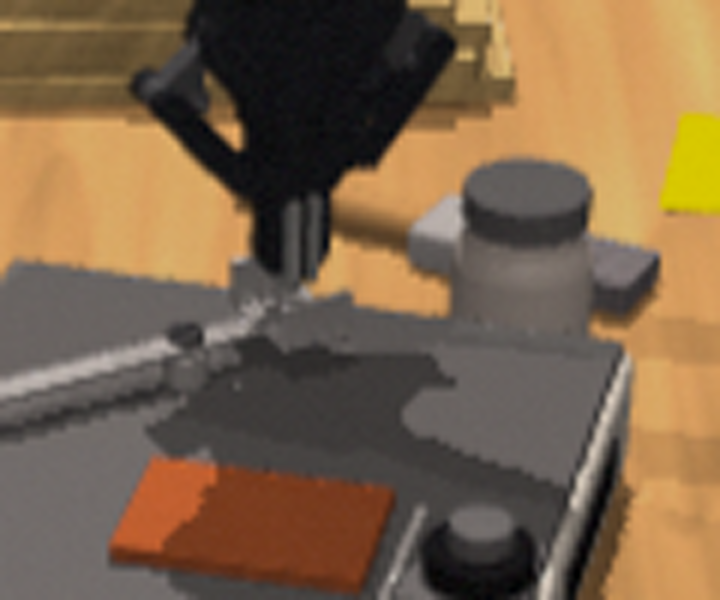

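Call:
apply_moves --pt "0 0.3 0.1 0 0" --pt "0 0.1 0 0.2 0" --pt "0 0 0 0.2 0" --pt "0 0 0 0 0"

```text
time_s: 4.18
tcp_pos: [0.5308, -0.1477, 0.1107]
tcp_rot: [3.136, 0.014, 2.067]
ft_force: [0.4, 0.2, 0.6]
grip_width: -0.0002
```

```bash
python3 - <<'E'
from h import *
from rel import rel
d=snap("wrist","pics/w4.png",(240,220,440,370),4)
rel((.530,-.148,.104),2.07)
s=ray_z(d,(324,290),.081);print(s)
E
```

```text
t 4.23 tcp [ 0.531  -0.1478  0.1109] rpy [3.1361 0.0144 2.0668] F [-0.25  0.25  0.37]
tool shift cm [ 0.03 -0.1   0.69] turn deg -0.2
[ 0.52807713 -0.14010984  0.081     ]
```

View pics/w4.png

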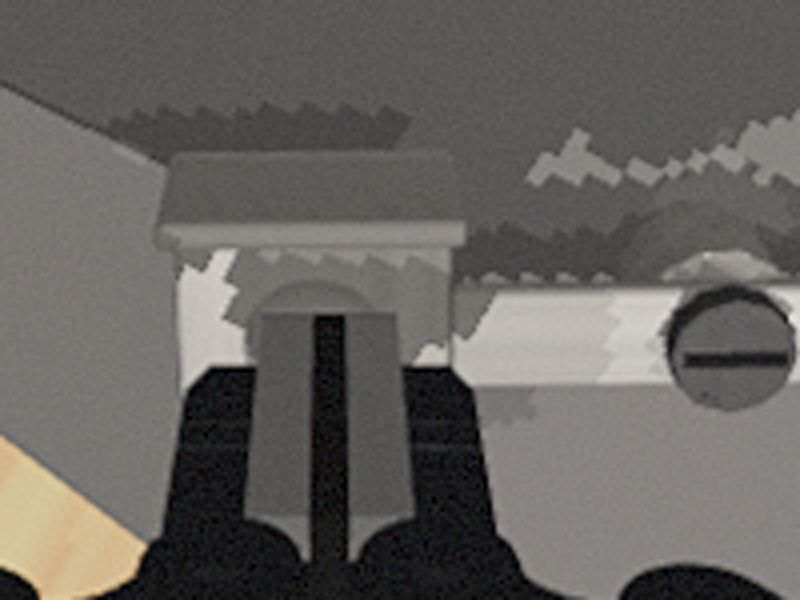

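Call:
apply_moves --pt "0 0 -0.1 0.2 0" --pt "0 0 0 0.1 0" --pt "0 0 0 0.1 0" --pt "0 0 0 0.1 0"

```text
time_s: 4.57
tcp_pos: [0.5308, -0.1485, 0.1064]
tcp_rot: [3.135, 0.016, 2.067]
ft_force: [0.2, 0.7, 0.4]
grip_width: 0.0001
```

Call:
apply_moves --pt "0 0 0 0.1 0" --pt "0 0 0 0.1 0"

```text
time_s: 4.73
tcp_pos: [0.5309, -0.1488, 0.1048]
tcp_rot: [3.135, 0.016, 2.067]
ft_force: [-2.7, -0.3, 6.6]
grip_width: -0.0004
```

Call:
apply_moves --pt "0 0 0 0.1 0"

```text
time_s: 4.82
tcp_pos: [0.5312, -0.1492, 0.1047]
tcp_rot: [3.135, 0.017, 2.067]
ft_force: [-2.6, -1.2, 5.9]
grip_width: -0.0
```

Call:
apply_moves --pt "0 0 0 0.1 0"

```text
time_s: 4.9
tcp_pos: [0.5316, -0.1497, 0.1048]
tcp_rot: [3.136, 0.018, 2.068]
ft_force: [-2.0, -0.0, 5.9]
grip_width: 0.0006
```

Call:
apply_moves --pt "0 0.1 0 0.15 0"

```text
time_s: 4.98
tcp_pos: [0.5316, -0.1497, 0.1046]
tcp_rot: [3.136, 0.02, 2.068]
ft_force: [-1.9, -1.4, 7.9]
grip_width: 0.0002
```

Call:
apply_moves --pt "0 0.1 0 0.17 0"

```text
time_s: 5.07
tcp_pos: [0.5316, -0.1498, 0.1044]
tcp_rot: [3.137, 0.021, 2.069]
ft_force: [-3.3, -0.8, 8.2]
grip_width: 0.0002
```

Call:
apply_moves --pt "0 0.05 -0.06 0.2 0"

```text
time_s: 5.15
tcp_pos: [0.5317, -0.1503, 0.104]
tcp_rot: [3.136, 0.023, 2.069]
ft_force: [-1.7, 0.8, 8.0]
grip_width: 0.0001
```

Call:
apply_moves --pt "0 0.05 -0.06 0.22 0"

```text
time_s: 5.23
tcp_pos: [0.5321, -0.151, 0.1036]
tcp_rot: [3.135, 0.026, 2.069]
ft_force: [-2.7, 0.9, 8.5]
grip_width: -0.0001
```

Call:
apply_moves --pt "0 0.05 -0.06 0.22 0"

```text
time_s: 5.32
tcp_pos: [0.5325, -0.1518, 0.1034]
tcp_rot: [3.134, 0.028, 2.069]
ft_force: [-1.9, -0.6, 7.5]
grip_width: -0.0
```

```bash
python3 - <<'E'
from h import *
from rel import rel
d=snap("wrist","pics/w5.png")
rel((.530,-.148,.104),2.07)
E
```

```text
t 5.37 tcp [ 0.5325 -0.1518  0.1034] rpy [3.1338 0.0283 2.0691] F [-3.1  -0.74  8.64]
tool shift cm [ 0.46 -0.04 -0.06] turn deg -0.1
```

View pics/w5.png

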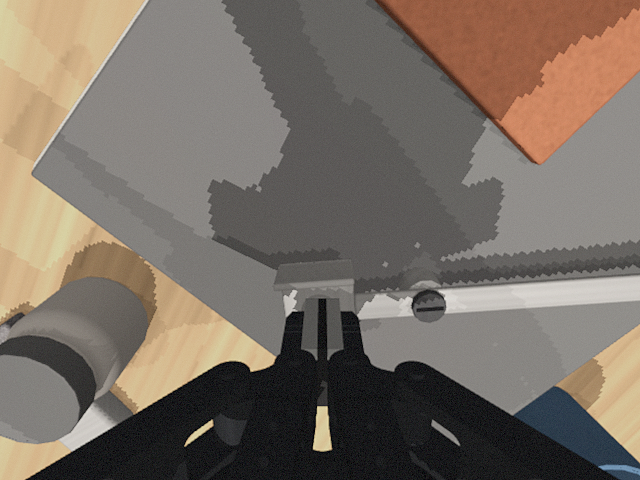

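The picture shows the clip already carried a few degrees round with the tip: the strip is turned and the stud is still under the tip. The toe is still well clear of the tile, so I raise the press to 11-14 N.

Call:
apply_moves --pt "0 0 -0.05 0.28 -1"

```text
time_s: 5.45
tcp_pos: [0.5334, -0.1531, 0.1028]
tcp_rot: [3.133, 0.031, 2.087]
ft_force: [-1.9, -1.5, 9.5]
grip_width: -0.0
```

Call:
apply_moves --pt "0 0 -0.05 0.28 -1"

```text
time_s: 5.53
tcp_pos: [0.5343, -0.1545, 0.1024]
tcp_rot: [3.133, 0.035, 2.106]
ft_force: [-2.7, -0.9, 10.8]
grip_width: 0.0002
```

Call:
apply_moves --pt "0 0 -0.05 0.28 -1"

```text
time_s: 5.62
tcp_pos: [0.5356, -0.156, 0.1022]
tcp_rot: [3.132, 0.038, 2.125]
ft_force: [-2.3, -0.7, 10.5]
grip_width: -0.0002
```

Call:
apply_moves --pt "0 -0.05 -0.05 0.32 -5" --pt "0 -0.05 -0.05 0.32 -5"

```text
time_s: 5.78
tcp_pos: [0.5397, -0.1602, 0.1017]
tcp_rot: [3.137, 0.049, 2.306]
ft_force: [-2.4, 0.4, 11.8]
grip_width: -0.0002
```

Call:
apply_moves --pt "0 -0.05 -0.05 0.33 -5" --pt "0 -0.05 -0.05 0.33 -5"

```text
time_s: 5.95
tcp_pos: [0.5454, -0.1645, 0.1018]
tcp_rot: [-3.14, 0.062, 2.49]
ft_force: [-0.2, 0.8, 10.3]
grip_width: 0.0001
```

```bash
python3 - <<'E'
from h import *
from rel import rel
d=snap("wrist","pics/w6.png");snap("side","pics/s6.png",(270,130,410,235),5.7)
rel((.530,-.148,.104),2.6)
E
```

```text
t 6.05 tcp [ 0.5459 -0.1647  0.102 ] rpy [-3.1408  0.0632  2.4867] F [1.17 0.73 9.39]
tool shift cm [ 2.28  0.36 -0.2 ] turn deg -6.5
```

View pics/w6.png

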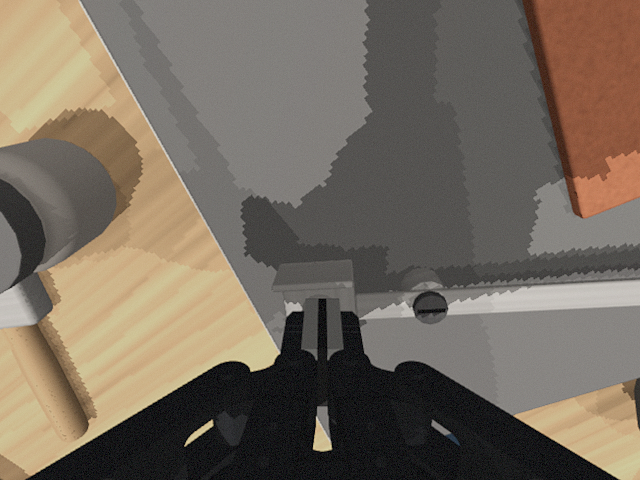

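View pics/s6.png

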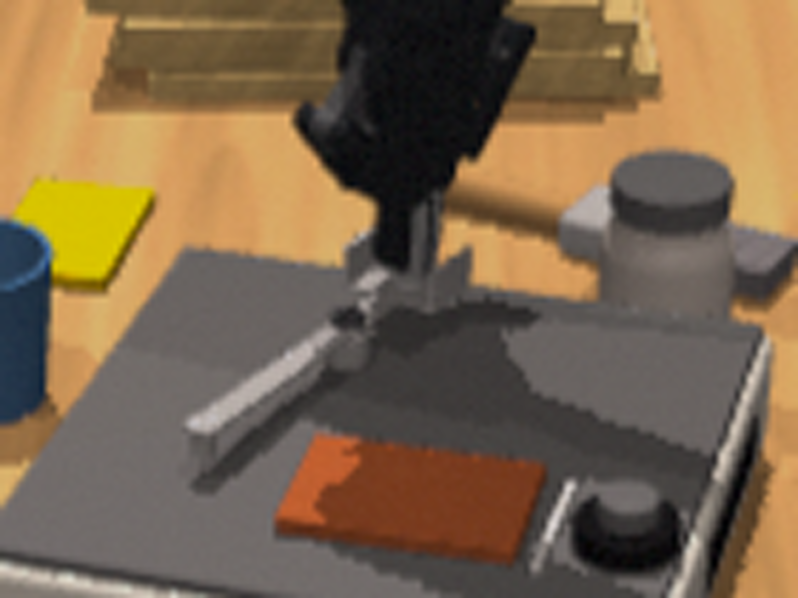

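The clip is at about 0.48 rad with the toe lifted, and the tile is undisturbed. I'll bring the force up before the toe reaches the tile edge.

Call:
apply_moves --pt "0 0 0 0.38 -3"

```text
time_s: 6.13
tcp_pos: [0.5488, -0.1663, 0.1017]
tcp_rot: [-3.138, 0.069, 2.54]
ft_force: [-1.7, -0.4, 12.9]
grip_width: 0.0003
```

Call:
apply_moves --pt "0 0 0 0.4 -3"

```text
time_s: 6.22
tcp_pos: [0.5522, -0.168, 0.1015]
tcp_rot: [-3.135, 0.077, 2.595]
ft_force: [-1.8, 1.2, 13.1]
grip_width: -0.0
```

Call:
apply_moves --pt "0 0.05 0 0.37 -6"

```text
time_s: 6.3
tcp_pos: [0.5555, -0.1691, 0.1016]
tcp_rot: [-3.128, 0.083, 2.704]
ft_force: [-0.3, 2.4, 10.7]
grip_width: -0.0001
```

Call:
apply_moves --pt "0 0.05 0 0.37 -6"

```text
time_s: 6.38
tcp_pos: [0.5586, -0.1699, 0.1016]
tcp_rot: [-3.119, 0.089, 2.813]
ft_force: [-0.1, 2.9, 10.6]
grip_width: 0.0001
```

```bash
python3 - <<'E'
from h import *
from rel import rel
d=snap("wrist","pics/w7.png");snap("side","pics/s7.png",(270,130,410,235),5.7)
rel((.565,-.1707,.102),2.9)
E
```

```text
t 6.48 tcp [ 0.559  -0.1699  0.1017] rpy [-3.1196  0.0898  2.8104] F [0.64 1.73 9.84]
tool shift cm [-0.6   0.12 -0.03] turn deg -5.1
```

View pics/w7.png

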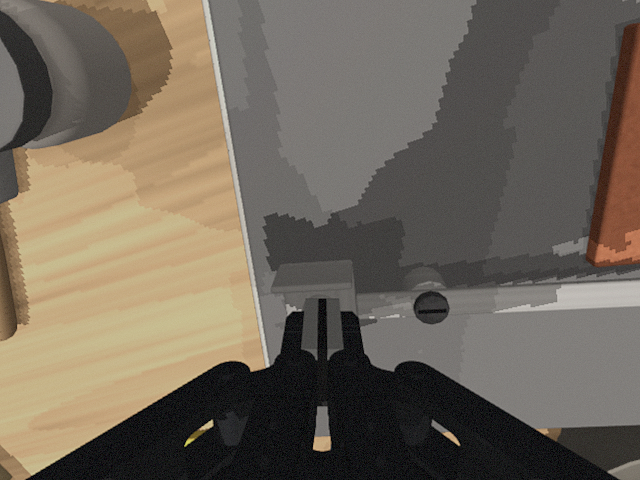

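View pics/s7.png

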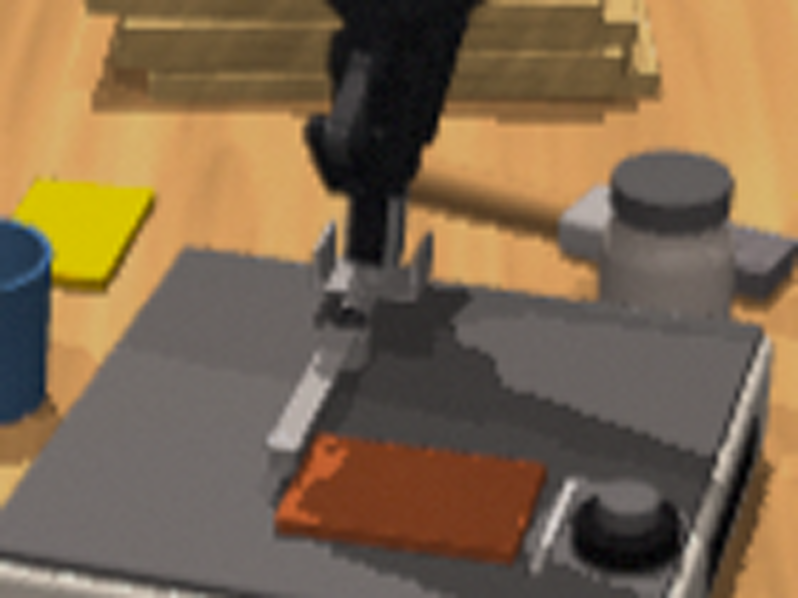

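The toe is just outside the tile's near edge, at about 0.75 rad. The force sagged to 9.8 N, so I rebuild it in place before crossing the edge.

Call:
apply_moves --pt "0 0.25 0 0.4 -1"

```text
time_s: 6.57
tcp_pos: [0.5604, -0.1703, 0.1014]
tcp_rot: [-3.118, 0.097, 2.828]
ft_force: [-0.7, 2.7, 13.7]
grip_width: -0.0001
```

Call:
apply_moves --pt "0 0.05 0 0.39 -3"

```text
time_s: 6.65
tcp_pos: [0.5636, -0.1708, 0.1015]
tcp_rot: [-3.114, 0.103, 2.882]
ft_force: [-0.3, 4.6, 12.1]
grip_width: -0.0004
```

Call:
apply_moves --pt "0 0.05 0 0.39 -3"

```text
time_s: 6.73
tcp_pos: [0.5668, -0.1711, 0.1014]
tcp_rot: [-3.109, 0.109, 2.936]
ft_force: [-1.8, 5.1, 12.9]
grip_width: -0.0001
```

```bash
python3 - <<'E'
from h import *
from rel import rel
d=snap("wrist","pics/w8.png");snap("side","pics/s8.png",(270,130,410,235),5.7)
rel((.565,-.1707,.102),2.9)
E
```

```text
t 6.83 tcp [ 0.5672 -0.1712  0.1015] rpy [-3.1088  0.1097  2.9351] F [ 0.44  3.01 11.65]
tool shift cm [ 0.22  0.   -0.05] turn deg 2.0
```

View pics/w8.png

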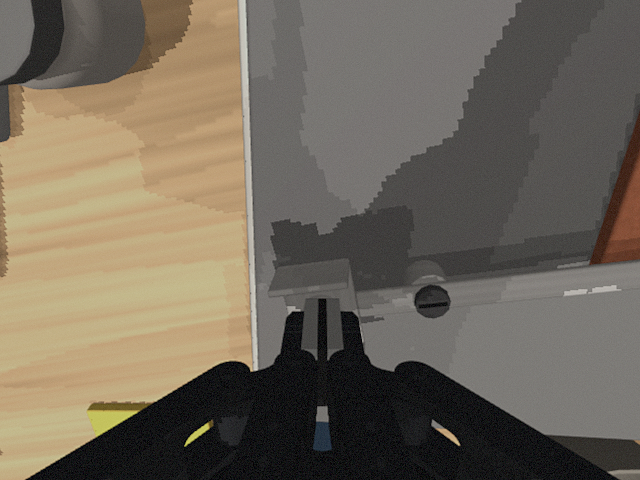

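View pics/s8.png

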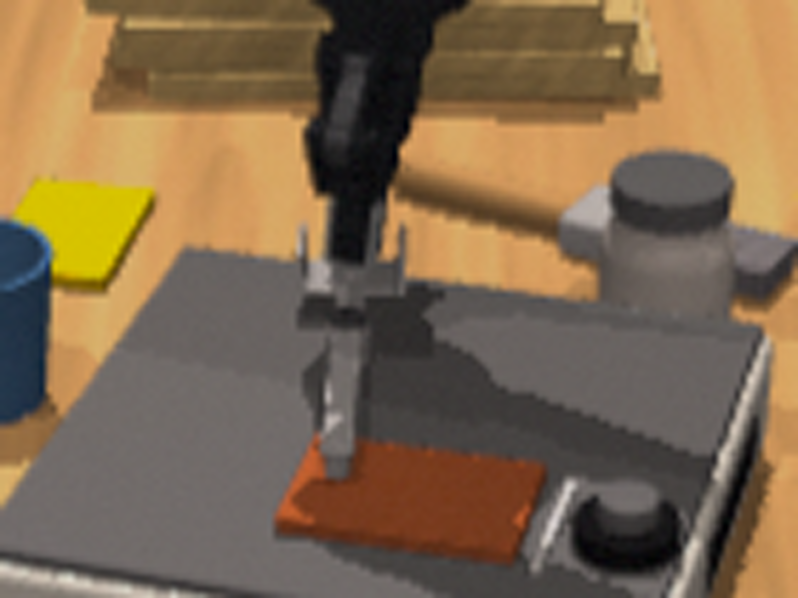

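```bash
python3 - <<'E'
from h import *
from rel import rel
d=vision.get_image("side")
f=lambda x,y:(270+x/5.7-.4,130+y/5.7-.4)
P=lambda x,y,z:ray_z(d,f(x,y),z)
a=P(320,437,.068);b=P(278,522,.068);c=P(543,463,.068)
e=(b-a)/np.linalg.norm(b-a);n=np.array([-e[1],e[0],0]);n*=np.sign(n@(c-a))
print(a,b,c,np.linalg.norm(b-a),np.linalg.norm(c-a))
for p in [(335,472),(335,478)]:
    t=P(*p,.070);print(t,"in",n@(t-a),"along",e@(t-a),"h",np.arctan2(t[1]+.1258,t[0]-.5685))
rel((.565,-.1707,.102))
E
```

```text
[ 0.57767856 -0.05805816  0.068     ] [0.59066725 0.00103782 0.068     ] [ 0.49318479 -0.04160666  0.068     ] 0.060506544993848194 0.08608048017263502
[ 0.570932   -0.03028735  0.07      ] in 0.012550724130773426 along 0.025675157676545962 h 1.5453392219312314
[ 0.57078146 -0.02614024  0.07      ] in 0.013588001223193666 along 0.029693264335554772 h 1.547907878549057
t 6.88 tcp [ 0.5672 -0.1712  0.1015] rpy [-3.1088  0.1098  2.9342] F [-0.58  3.23 11.34]
tool shift cm [ 0.22  0.01 -0.05] turn deg None
```

The toe measures about 12-13 mm in from the edge at 1.04 rad. The tile corners are within about 1 mm of their first position. I now let it down gently, countering the drift.

Call:
apply_moves --pt "0 0.25 0.05 0.3 0" --pt "0 0.2 0.05 0.26 0"

```text
time_s: 7.05
tcp_pos: [0.5694, -0.1709, 0.1024]
tcp_rot: [-3.108, 0.123, 2.935]
ft_force: [-0.3, 1.2, 8.9]
grip_width: 0.0002
```

Call:
apply_moves --pt "0 0.15 0.03 0.22 0" --pt "0 0.12 0.03 0.19 0"

```text
time_s: 7.22
tcp_pos: [0.5713, -0.1709, 0.1031]
tcp_rot: [-3.107, 0.132, 2.935]
ft_force: [-2.6, 0.7, 5.1]
grip_width: -0.0
```

```bash
cat > tm.py <<'E'
from h import *
from rel import rel
import sys
k=sys.argv[1]
d=snap("side",f"pics/s{k}.png",(270,130,410,235),5.7);snap("wrist",f"pics/w{k}.png")
rel((.565,-.1707,.102))
E
python3 tm.py 9
```

```text
t 7.32 tcp [ 0.5713 -0.1709  0.103 ] rpy [-3.1071  0.1317  2.9349] F [-1.45  1.71  7.35]
tool shift cm [ 0.62 -0.11  0.1 ] turn deg None
```

View pics/s9.png

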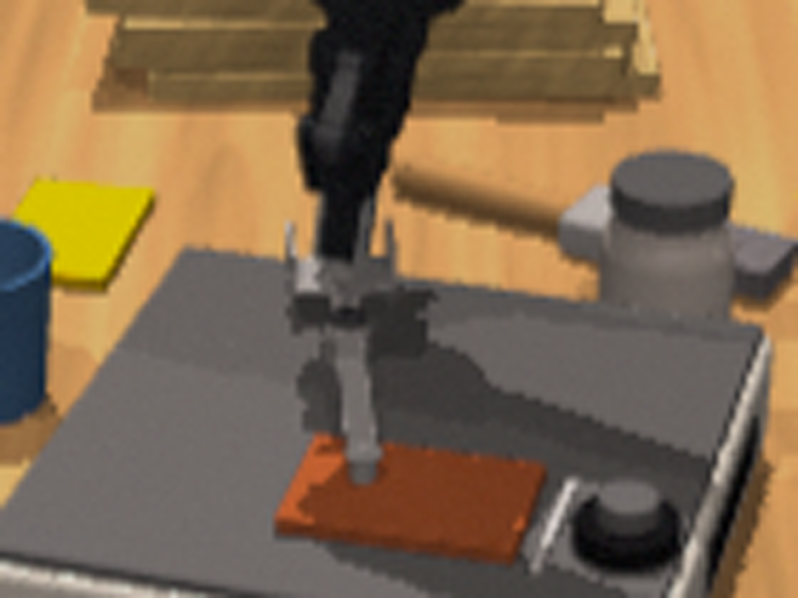

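View pics/w9.png

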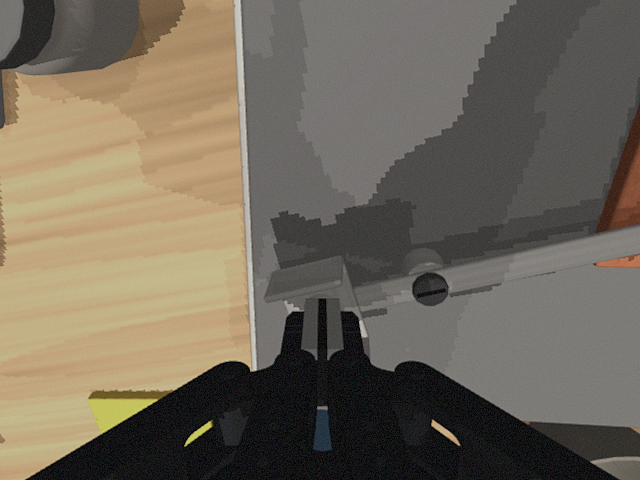

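The drift carried the toe further in while letting down: it is now at (362,472) in the crop, about 20 mm in, while the tile corners have not moved. I'll lift it again, swing back about 1 cm at the toe, and let down with more counter-drift.

Call:
apply_moves --pt "0 0.2 0 0.32 0"

```text
time_s: 7.4
tcp_pos: [0.5718, -0.171, 0.1023]
tcp_rot: [-3.107, 0.136, 2.935]
ft_force: [-1.4, 4.3, 9.6]
grip_width: 0.0004
```

Call:
apply_moves --pt "0 0.3 0 0.36 0"

```text
time_s: 7.48
tcp_pos: [0.5719, -0.171, 0.1014]
tcp_rot: [-3.107, 0.142, 2.935]
ft_force: [-1.6, 2.7, 12.9]
grip_width: 0.0001
```

Call:
apply_moves --pt "0 0.6 0 0.36 1"

```text
time_s: 7.57
tcp_pos: [0.5709, -0.1711, 0.1013]
tcp_rot: [-3.109, 0.153, 2.916]
ft_force: [1.2, 1.8, 14.6]
grip_width: -0.0002
```

Call:
apply_moves --pt "0 0.6 0 0.36 1"

```text
time_s: 7.65
tcp_pos: [0.5701, -0.171, 0.1014]
tcp_rot: [-3.112, 0.164, 2.898]
ft_force: [0.7, 1.8, 11.8]
grip_width: -0.0
```

Call:
apply_moves --pt "0 0.7 0 0.37 1"

```text
time_s: 7.73
tcp_pos: [0.5687, -0.171, 0.1014]
tcp_rot: [-3.115, 0.176, 2.879]
ft_force: [0.5, 0.8, 13.2]
grip_width: -0.0
```

Call:
apply_moves --pt "0 0.7 0 0.36 1"

```text
time_s: 7.82
tcp_pos: [0.5673, -0.1709, 0.1015]
tcp_rot: [-3.117, 0.189, 2.86]
ft_force: [0.7, 1.2, 11.5]
grip_width: -0.0
```

```bash
python3 tm.py 10
```

```text
t 7.92 tcp [ 0.5669 -0.1709  0.1014] rpy [-3.117  0.188  2.861] F [-0.5   0.23 11.79]
tool shift cm [ 0.18 -0.03 -0.06] turn deg None
```

View pics/s10.png

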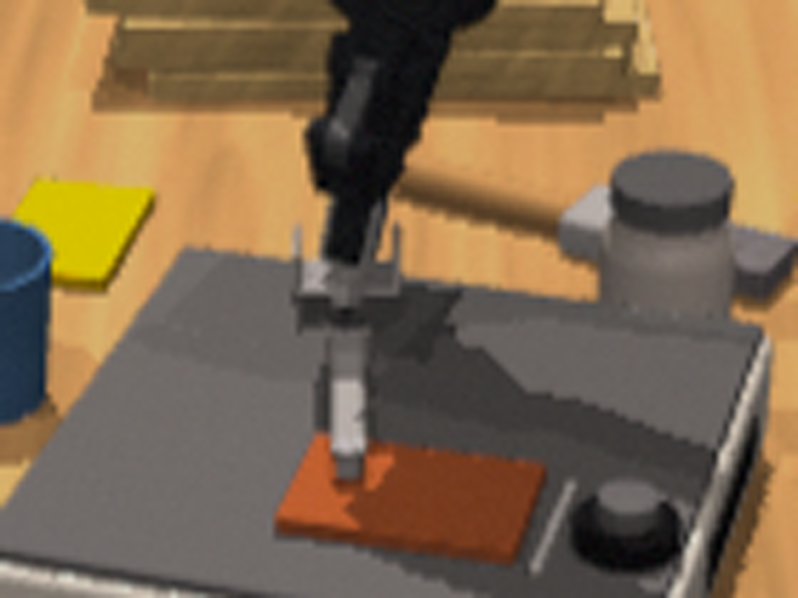

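View pics/w10.png

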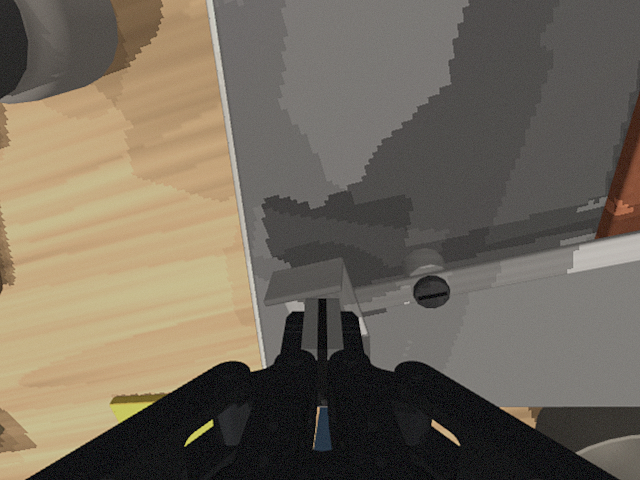

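Call:
apply_moves --pt "0 0.8 0 0.36 1"

```text
time_s: 8.0
tcp_pos: [0.5651, -0.1708, 0.1015]
tcp_rot: [-3.12, 0.201, 2.843]
ft_force: [1.7, 1.1, 10.9]
grip_width: 0.0002
```

Call:
apply_moves --pt "0 0.8 0 0.35 1"

```text
time_s: 8.08
tcp_pos: [0.5632, -0.1706, 0.1014]
tcp_rot: [-3.123, 0.214, 2.824]
ft_force: [0.5, 0.5, 11.5]
grip_width: 0.0003
```

Call:
apply_moves --pt "0 0.8 0 0.35 1"

```text
time_s: 8.17
tcp_pos: [0.5614, -0.1704, 0.1013]
tcp_rot: [-3.126, 0.227, 2.805]
ft_force: [1.2, 0.8, 10.6]
grip_width: 0.0
```

```bash
python3 tm.py 11
```

```text
t 8.27 tcp [ 0.5609 -0.1703  0.1013] rpy [-3.126   0.2265  2.8062] F [-0.37  1.08 11.94]
tool shift cm [-0.4   0.1  -0.07] turn deg None
```

View pics/s11.png

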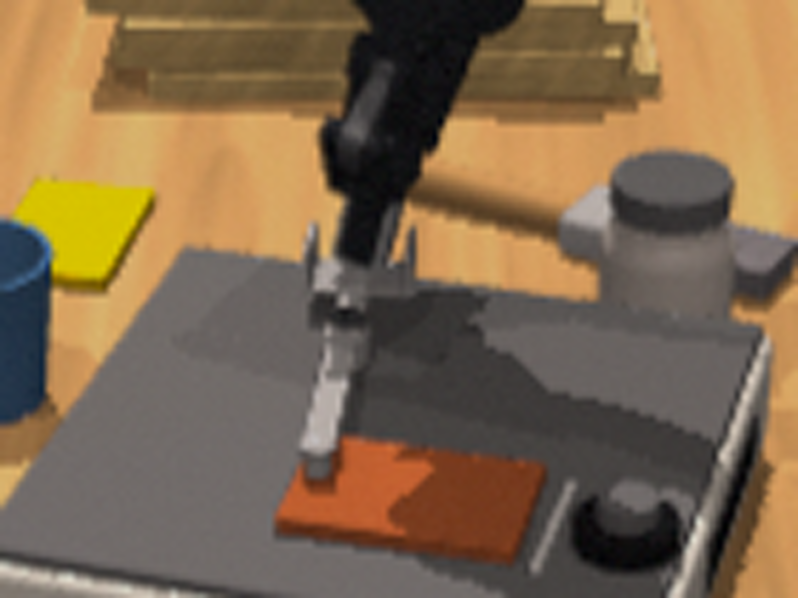

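View pics/w11.png

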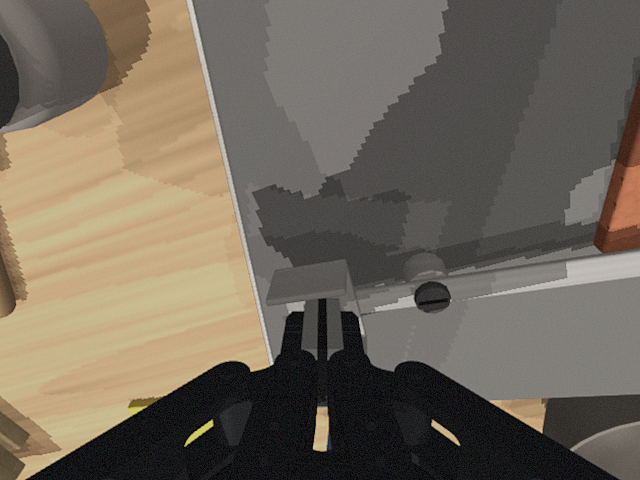

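The toe is now at (318,474), about 6-7 mm in. I let it down in single rows, allowing a little inward drift.

Call:
apply_moves --pt "0 0.36 0 0.22 0"

```text
time_s: 8.35
tcp_pos: [0.5616, -0.1704, 0.1023]
tcp_rot: [-3.127, 0.235, 2.806]
ft_force: [-0.8, 3.2, 7.8]
grip_width: 0.0002
```

Call:
apply_moves --pt "0 0.32 0 0.19 0"

```text
time_s: 8.43
tcp_pos: [0.5617, -0.1702, 0.1029]
tcp_rot: [-3.127, 0.242, 2.805]
ft_force: [-0.4, 1.0, 4.5]
grip_width: 0.0
```

Call:
apply_moves --pt "0 0.28 0 0.16 0"

```text
time_s: 8.52
tcp_pos: [0.5615, -0.1701, 0.103]
tcp_rot: [-3.127, 0.247, 2.805]
ft_force: [1.0, -0.4, 3.2]
grip_width: -0.0001
```

```bash
python3 tm.py 12
```

```text
t 8.62 tcp [ 0.5614 -0.1702  0.1027] rpy [-3.1269  0.2468  2.8052] F [0.59 1.14 7.01]
tool shift cm [-0.35  0.07  0.07] turn deg None
```

View pics/s12.png

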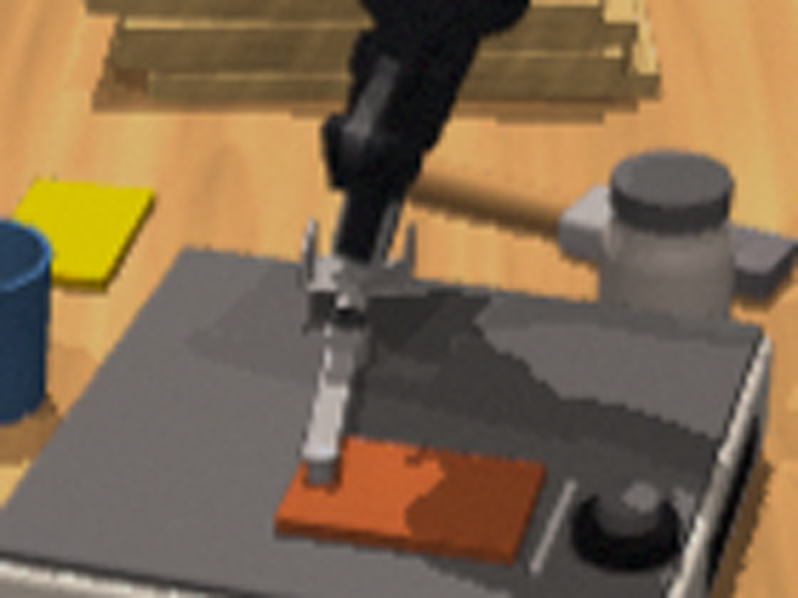

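The toe rests at (320,482), about 9 mm in from the edge, with the tile in place. I lift the hand off vertically.

Call:
apply_moves --pt "0 0.12 0 0.05 0" --pt "0 0 0 -0.05 0" --pt "0 -0.03 0 -0.12 0" --pt "0 -0.06 0 -0.25 0"

```text
time_s: 8.95
tcp_pos: [0.5596, -0.1694, 0.1056]
tcp_rot: [-3.127, 0.245, 2.805]
ft_force: [-0.1, 0.5, -0.0]
grip_width: -0.0002
```

Call:
apply_moves --pt "0 -0.15 0 -0.6 0" --pt "0 -0.25 0 -1 0" --pt "0 -0.35 0 -1.5 0" --pt "0 -0.5 0 -2 0" --pt "0 -0.5 0 -2 0" --pt "0 0 0 0 0"

```text
time_s: 9.45
tcp_pos: [0.5568, -0.1674, 0.1803]
tcp_rot: [-3.127, 0.235, 2.805]
ft_force: [0.7, -0.1, 0.5]
grip_width: -0.0003
```

```bash
python3 tm.py 13
```

```text
t 9.55 tcp [ 0.5546 -0.1665  0.1764] rpy [-3.1278  0.2294  2.8045] F [-0.91  0.84  0.45]
tool shift cm [-1.12 -0.05  7.44] turn deg None
```

View pics/s13.png

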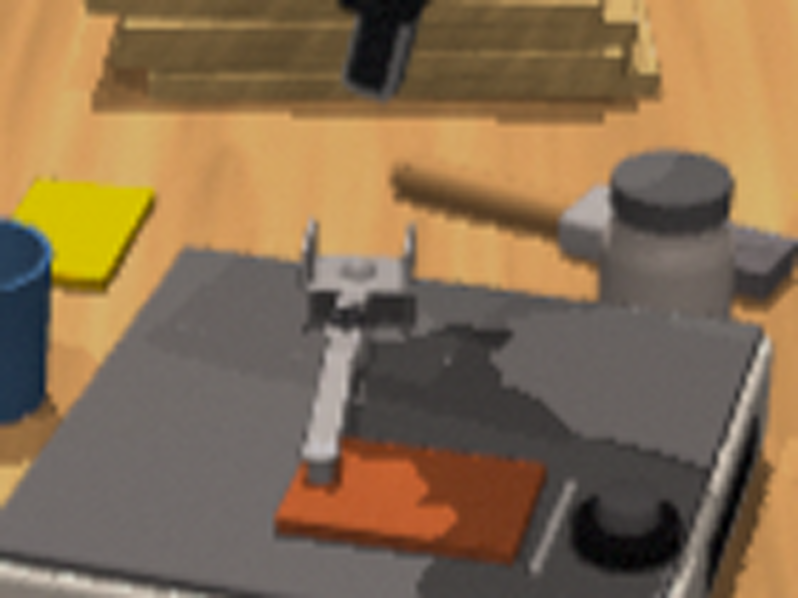

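View pics/w13.png

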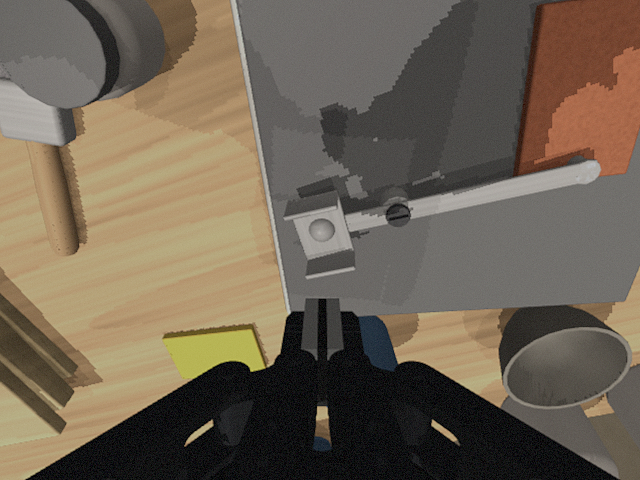

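The hand is off. The clip rests at about (590,170) in the wrist view over the tile's near edge, roughly 1 cm in, with the tile where it was. The pressing left the tool tilted by 0.23 rad, so I'll see whether free upward motion unwinds that.

Call:
apply_moves --pt "0 -0.8 0 -3.5 0" --pt "0 -0.8 0 -3.5 0" --pt "0 -0.8 0 -3.5 0" --pt "0 -0.8 0 -3.5 0"

```text
time_s: 9.88
tcp_pos: [0.545, -0.1606, 0.3042]
tcp_rot: [-3.131, 0.191, 2.803]
ft_force: [1.2, 0.4, -0.4]
grip_width: -0.0001
```

Call:
apply_moves --pt "0 0 0 0 0" --pt "0 0 0 0 0"

```text
time_s: 10.05
tcp_pos: [0.5483, -0.1619, 0.3122]
tcp_rot: [-3.13, 0.203, 2.804]
ft_force: [0.2, 0.2, -0.6]
grip_width: 0.0
```

Call:
apply_moves --pt "0 0.2 0 0.8 0" --pt "0 0.2 0 0.8 0" --pt "0 0.2 0 0.8 0" --pt "0 0.2 0 0.8 0" --pt "0 0.2 0 0.8 0" --pt "0 0.2 0 0.8 0" --pt "0 0 0 0 0"

```text
time_s: 10.63
tcp_pos: [0.5399, -0.1594, 0.2454]
tcp_rot: [-3.131, 0.184, 2.803]
ft_force: [0.6, 0.4, -0.2]
grip_width: 0.0003
```

Call:
apply_moves --pt "0 2.5 2.5 -0.5 0" --pt "0 2.5 2.5 -0.5 0" --pt "0 2.5 2.5 -0.5 0" --pt "0 2.5 2.5 -0.5 0" --pt "0 1.5 1.5 -0.3 0"

```text
time_s: 11.05
tcp_pos: [0.4657, -0.0114, 0.2409]
tcp_rot: [-3.13, 0.179, 2.793]
ft_force: [-0.0, -0.9, 0.6]
grip_width: 0.0002
```

Call:
apply_moves --pt "0 0 0 0 0" --pt "0 0 0 0 0"

```text
time_s: 11.22
tcp_pos: [0.4635, -0.0076, 0.2401]
tcp_rot: [-3.131, 0.177, 2.799]
ft_force: [0.7, -0.7, 0.5]
grip_width: -0.0003
```

Call:
apply_moves --pt "0 -0.6 0 -4 0" --pt "0 -0.6 0 -4 0" --pt "0 -0.6 0 -4 0" --pt "0 0 0 0 0"

```text
time_s: 11.55
tcp_pos: [0.4584, -0.0072, 0.3593]
tcp_rot: [-3.126, 0.165, 2.799]
ft_force: [-0.2, -0.0, 1.0]
grip_width: -0.0
```

Call:
apply_moves --pt "0 0.16 0 0.9 0" --pt "0 0.16 0 0.9 0" --pt "0 0.16 0 0.9 0" --pt "0 0.16 0 0.9 0" --pt "0 0.16 0 0.9 0" --pt "0 0.16 0 0.9 0" --pt "0 0.16 0 0.9 0" --pt "0 0.16 0 0.9 0" --pt "0 0.16 0 0.9 0" --pt "0 0.16 0 0.9 0"

```text
time_s: 12.38
tcp_pos: [0.4568, -0.0119, 0.2549]
tcp_rot: [-3.124, 0.16, 2.794]
ft_force: [-1.0, -0.7, 0.1]
grip_width: -0.0003
```

Call:
apply_moves --pt "0 0.16 0 0.9 0" --pt "0 0.16 0 0.9 0" --pt "0 0.16 0 0.9 0" --pt "0 0.16 0 0.9 0" --pt "0 0.16 0 0.9 0" --pt "0 0 0 0 0"

```text
time_s: 12.88
tcp_pos: [0.4541, -0.0119, 0.2016]
tcp_rot: [-3.124, 0.156, 2.794]
ft_force: [0.0, 1.0, 0.2]
grip_width: 0.0001
```

```bash
python3 - <<'E'
from h import *
from rel import rel
d=snap("wrist","pics/w14.png")
rel((.4626,.0022,.13))
E
```

```text
t 12.93 tcp [ 0.4546 -0.012   0.2025] rpy [-3.1239  0.1576  2.7945] F [-0.14  0.55 -1.21]
tool shift cm [-0.27  1.61  7.25] turn deg None
```

View pics/w14.png

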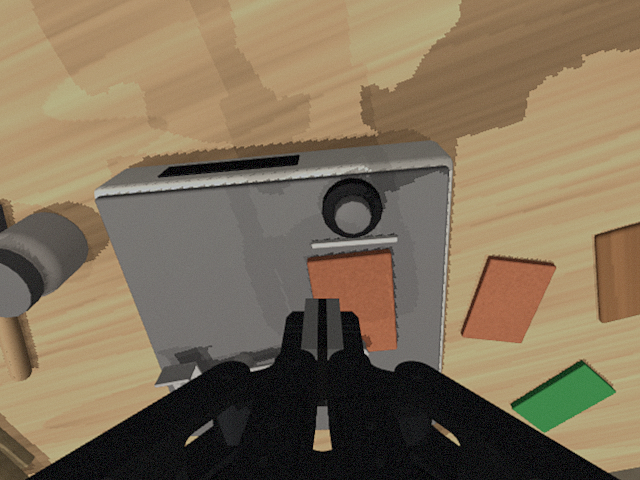

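The button's grey top is at (352,217) in the wrist view, with the strip at (354,242) and the tile below it.

```bash
python3 - <<'E'
from h import *
from rel import rel
d=vision.get_image("wrist")
b=ray_z(d,(352,217),.08);print(b, ray_z(d,(352,217),.075))
print("strip",ray_z(d,(312,245),.065),ray_z(d,(397,239),.065))
c=np.array([b[0]*.5+.4626*.5,b[1]*.5+.5*.0022])
o=monitor.get_obs();from scipy.spatial.transform import Rotation as Ro
R=Ro.from_euler("xyz",o["tcp_rot"]).as_matrix()
tip=o["tcp_pos"]+.022*R[:,2]
print("c",c,"tip",tip,"shift of tip to 15mm above, tool axes cm",100*R.T@(np.array([*c,.097])-tip))
E
```

```text
[0.4650288  0.00245828 0.08      ] [0.46730994 0.00198304 0.075     ]
strip [ 0.48312905 -0.03221395  0.065     ] [0.49837853 0.02534775 0.065     ]
c [0.4638144  0.00232914] tip [ 0.45844255 -0.01365309  0.1818178 ] shift of tip to 15mm above, tool axes cm [1.38387354 1.83066212 8.33768833]
```

Call:
apply_moves --pt "0 0.2 0.3 1.2 0" --pt "0 0.2 0.3 1.2 0" --pt "0 0.2 0.3 1.2 0" --pt "0 0.2 0.3 1.2 0" --pt "0 0.2 0.3 1.2 0" --pt "0 0.1 0.2 0.8 0" --pt "0 0 0 0 0"

```text
time_s: 13.57
tcp_pos: [0.469, 0.0021, 0.14]
tcp_rot: [-3.128, 0.177, 2.793]
ft_force: [-0.4, 0.3, -0.1]
grip_width: 0.0001
```

```bash
cat > tip.py <<'E'
from h import *
from scipy.spatial.transform import Rotation as Ro
def tip(c):
    o=monitor.get_obs();R=Ro.from_euler("xyz",o["tcp_rot"]).as_matrix();t=o["tcp_pos"]+.022*R[:,2]
    print("t",round(o["time_s"],2),"tip",t.round(4),"rpy",o["tcp_rot"].round(3),"F",o["ft_force"].round(1),"shift cm",(100*R.T@(np.array(c)-t)).round(2))
    print("up 1cm in tool axes",R.T[:,2].round(2),"tool x,y world",R[:,0].round(2),R[:,1].round(2))
E
python3 - <<'E'
from tip import *
tip((.464,.0023,.08))
snap("wrist","pics/w15.png");snap("side","pics/s15.png",(300,120,440,225),5.7)
E
```

```text
t 13.57 tip [0.4725 0.0005 0.1184] rpy [-3.128  0.177  2.793] F [-0.4  0.3 -0.1] shift cm [ 1.52 -0.07  3.63]
up 1cm in tool axes [-0.18 -0.01 -0.98] tool x,y world [-0.93  0.34 -0.18] [ 0.34  0.94 -0.01]
```

View pics/w15.png

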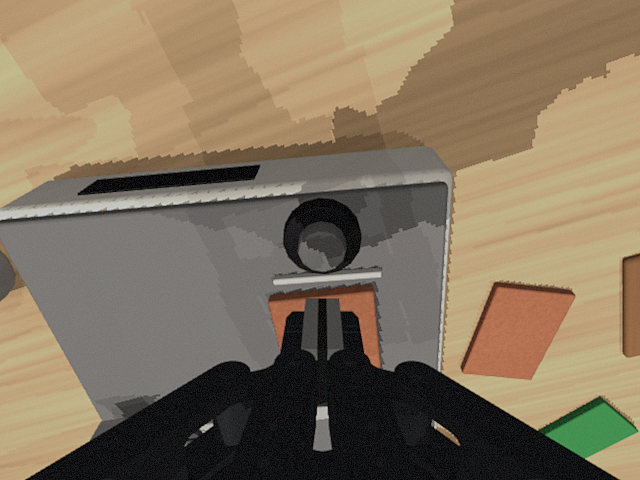

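View pics/s15.png

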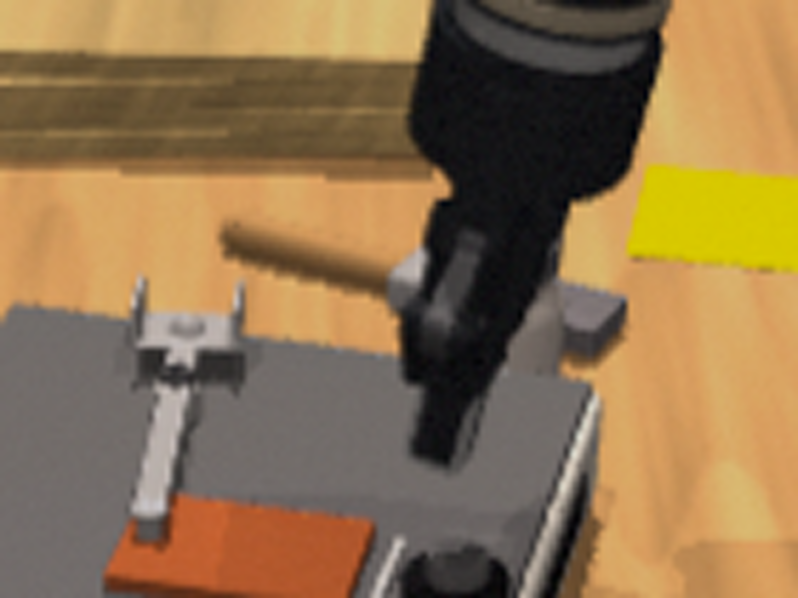

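Call:
apply_moves --pt "0 0.6 0 0.5 0" --pt "0 0.5 0 0.7 0" --pt "0 0.3 0 0.7 0" --pt "0 0 0 0.3 0" --pt "0 0 0 0 0"

```text
time_s: 14.08
tcp_pos: [0.4618, 0.0046, 0.1185]
tcp_rot: [-3.13, 0.186, 2.793]
ft_force: [0.3, 0.7, -1.3]
grip_width: -0.0002
```

```bash
python3 - <<'E'
from tip import *
tip((.464,.0023,.08))
snap("wrist","pics/w16.png",(220,170,420,320),4);snap("side","pics/s16.png",(300,120,440,225),5.7)
E
```

```text
t 14.08 tip [0.4656 0.003  0.0968] rpy [-3.13   0.186  2.793] F [ 0.3  0.7 -1.3] shift cm [ 0.43 -0.1   1.63]
up 1cm in tool axes [-0.18 -0.01 -0.98] tool x,y world [-0.92  0.34 -0.18] [ 0.34  0.94 -0.01]
```

View pics/w16.png

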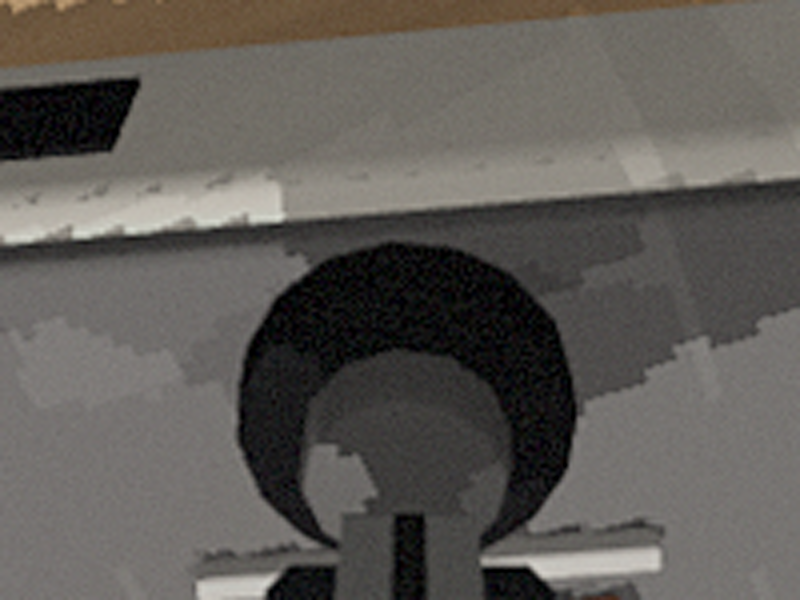

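View pics/s16.png

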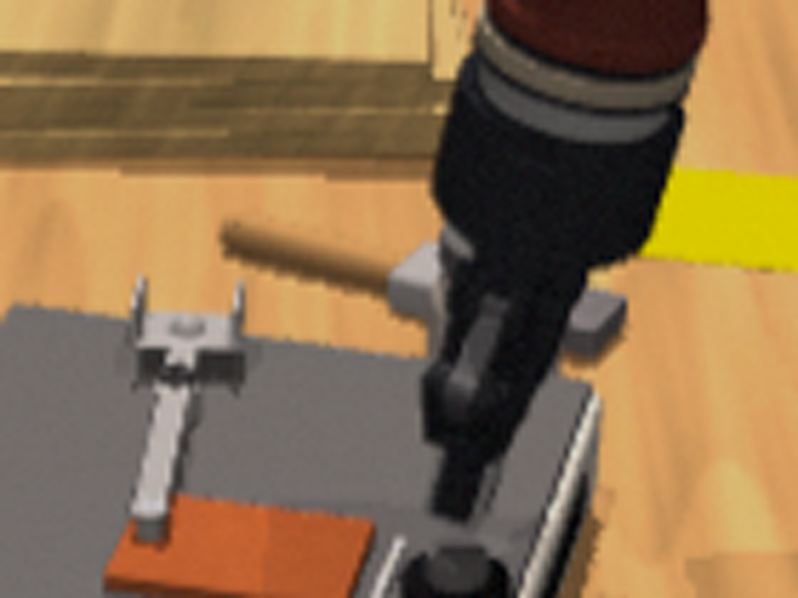

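Call:
apply_moves --pt "0 0.2 -0.05 0.5 0" --pt "0 0.2 0 0.4 0" --pt "0 0.1 0 0.2 0" --pt "0 0.05 0 0.1 0"

```text
time_s: 14.52
tcp_pos: [0.4599, 0.0048, 0.106]
tcp_rot: [-3.13, 0.189, 2.792]
ft_force: [0.5, 0.3, -0.1]
grip_width: -0.0005
```

```bash
python3 - <<'E'
from tip import *
tip((.464,.0023,.08))
E
```

```text
t 14.52 tip [0.4637 0.0032 0.0844] rpy [-3.13   0.189  2.792] F [ 0.5  0.3 -0.1] shift cm [ 0.02 -0.07  0.45]
up 1cm in tool axes [-0.19 -0.01 -0.98] tool x,y world [-0.92  0.34 -0.19] [ 0.34  0.94 -0.01]
```

Call:
apply_moves --pt "0 0.05 0 0.2 0" --pt "0 0.05 0 0.2 0"

```text
time_s: 14.68
tcp_pos: [0.4599, 0.0049, 0.1019]
tcp_rot: [-3.131, 0.189, 2.792]
ft_force: [-0.6, -0.7, 1.9]
grip_width: 0.0003
```

Call:
apply_moves --pt "0 0.05 0 0.2 0" --pt "0 0.05 0 0.2 0"

```text
time_s: 14.85
tcp_pos: [0.4601, 0.0049, 0.0984]
tcp_rot: [-3.13, 0.19, 2.792]
ft_force: [-7.7, 1.3, 19.7]
grip_width: -0.0002
```

Call:
apply_moves --pt "0 0.05 0 0.2 0" --pt "0 0.05 0 0.2 0"

```text
time_s: 15.02
tcp_pos: [0.4603, 0.0049, 0.0982]
tcp_rot: [-3.129, 0.186, 2.793]
ft_force: [-12.6, 1.3, 23.7]
grip_width: -0.0002
```

The force rose sharply to 24 N, so something bottomed. I check that it is the button.

```bash
python3 - <<'E'
from tip import *
snap("wrist","pics/w17.png",(220,170,420,320),4);snap("side","pics/s17.png",(330,180,430,255),7.5)
snap("scene","pics/c17.png",(270,180,350,240),9)
tip((.464,.0023,.08))
E
```

```text
t 15.17 tip [0.464  0.0032 0.0767] rpy [-3.129  0.187  2.793] F [-11.    1.8  22.5] shift cm [-0.09 -0.09 -0.32]
up 1cm in tool axes [-0.19 -0.01 -0.98] tool x,y world [-0.92  0.34 -0.19] [ 0.34  0.94 -0.01]
```

View pics/w17.png

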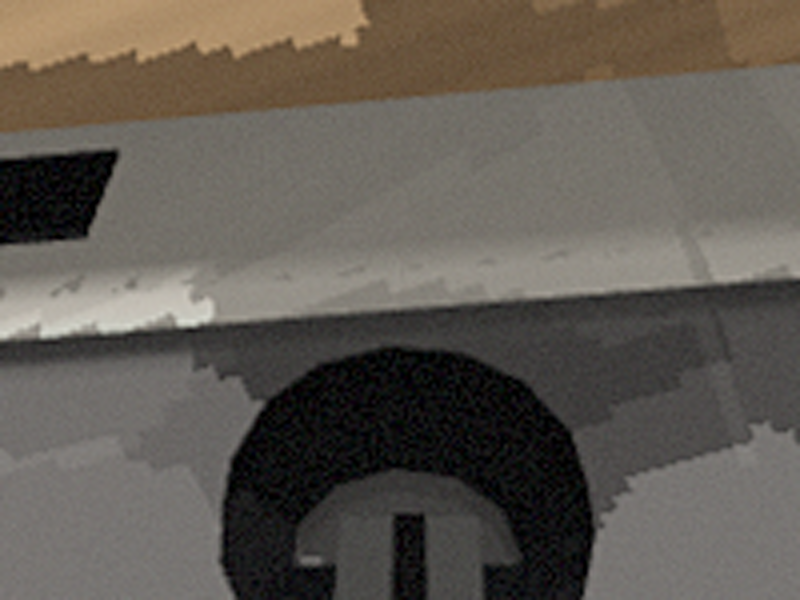

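View pics/s17.png

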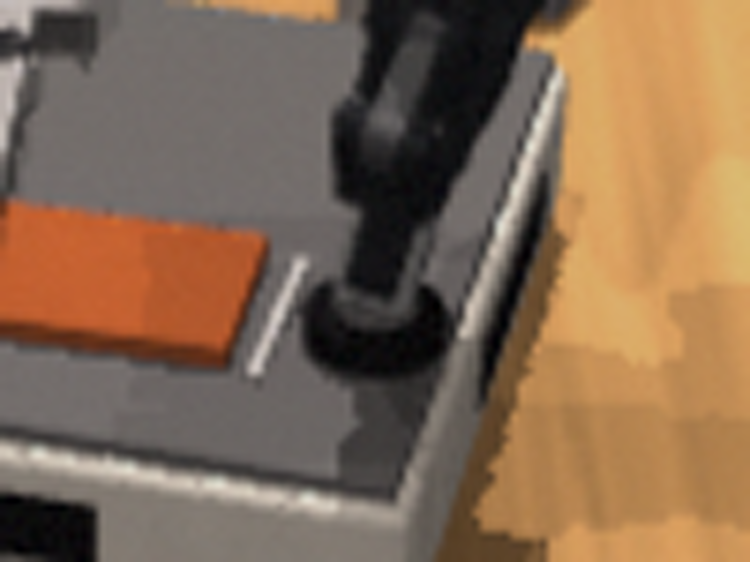

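View pics/c17.png

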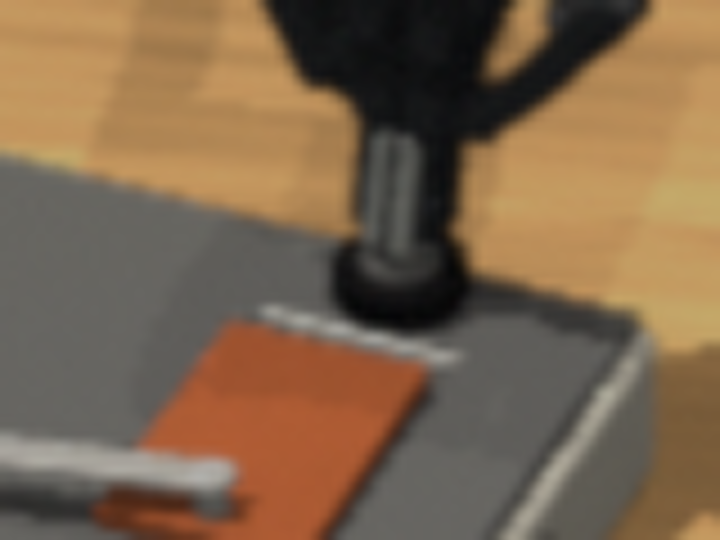

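The tip is wholly inside the grey button top. Grey shows around it in all three views, and the top is down level with the black collar, so the hard stop is the button bottoming. The clip and tile are unmoved. Now I lift off.

Call:
apply_moves --pt "0 0 0 0 0" --pt "0 0 0 -0.3 0" --pt "0 -0.1 0 -0.6 0" --pt "0 -0.2 0 -1 0" --pt "0 -0.3 0 -2 0" --pt "0 -0.4 0 -2.5 0" --pt "0 -0.4 0 -2.5 0" --pt "0 0 0 0 0"

```text
time_s: 15.83
tcp_pos: [0.4571, 0.0073, 0.1938]
tcp_rot: [-3.128, 0.184, 2.793]
ft_force: [1.4, 0.6, 0.3]
grip_width: -0.0
```

Call:
apply_moves --pt "0 -0.6 -2 -3 0" --pt "0 -0.6 -2 -3 0" --pt "0 -0.6 -2 -3 0" --pt "0 -0.6 -2 -3 0" --pt "0 0 0 0 0"

```text
time_s: 16.25
tcp_pos: [0.4289, -0.0682, 0.3211]
tcp_rot: [-3.127, 0.18, 2.799]
ft_force: [0.6, 0.5, 0.6]
grip_width: -0.0002
```

```bash
python3 - <<'E'
from tip import *
snap("wrist","pics/w18.png");snap("side","pics/s18.png",(270,130,410,235),5.7)
snap("scene","pics/c18.png",(200,190,350,290),5.3)
tip((.565,-.170,.13))
E
```

```text
t 16.4 tip [ 0.4295 -0.0665  0.2915] rpy [-3.128  0.167  2.8  ] F [-0.4  0.3  0.3] shift cm [-13.32  -4.96  18.69]
up 1cm in tool axes [-0.17 -0.01 -0.99] tool x,y world [-0.93  0.33 -0.17] [ 0.34  0.94 -0.01]
```

View pics/s18.png

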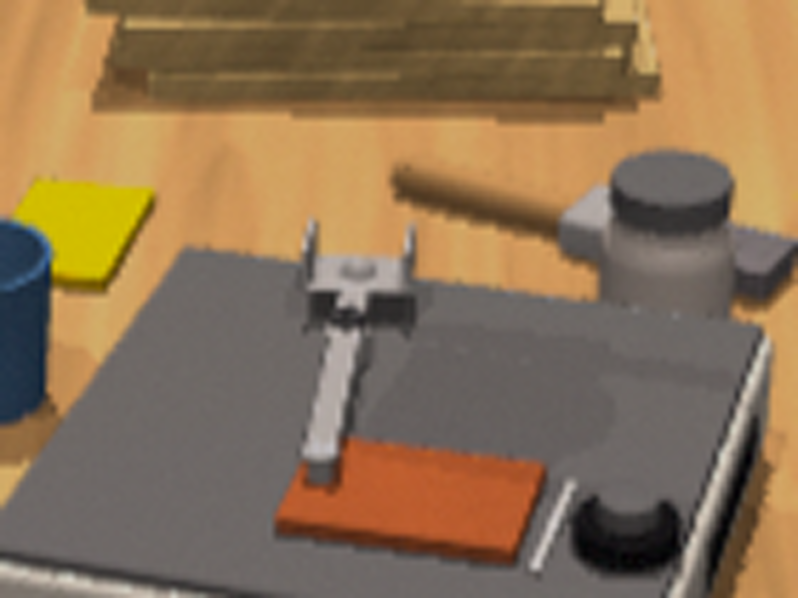

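View pics/c18.png

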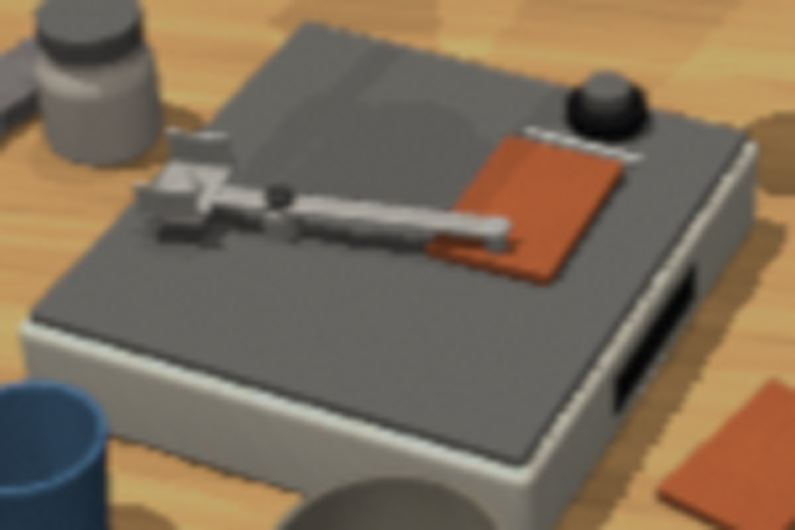

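The clip held and the button has sprung back. I move back above the pad and unwind the tilt there before pressing again.

Call:
apply_moves --pt "0 -3 -1 1 0" --pt "0 -3 -1 1 0" --pt "0 -3 -1 1 0" --pt "0 -3 -1 1 0" --pt "0 -3 -1 1 0" --pt "0 0 0 0 0"

```text
time_s: 16.9
tcp_pos: [0.5555, -0.1599, 0.2708]
tcp_rot: [-3.132, 0.144, 2.808]
ft_force: [-0.3, 0.3, 0.0]
grip_width: -0.0001
```

Call:
apply_moves --pt "0 -0.6 0 -3.5 0" --pt "0 -0.6 0 -3.5 0" --pt "0 -0.6 0 -3.5 0" --pt "0 0 0 0 0" --pt "0 0 0 0 0"

```text
time_s: 17.32
tcp_pos: [0.5534, -0.1532, 0.3575]
tcp_rot: [-3.137, 0.101, 2.811]
ft_force: [-0.1, 0.0, -1.4]
grip_width: -0.0
```

Call:
apply_moves --pt "0 0.15 0 0.8 0" --pt "0 0.15 0 0.8 0" --pt "0 0.15 0 0.8 0" --pt "0 0.15 0 0.8 0" --pt "0 0.15 0 0.8 0" --pt "0 0.15 0 0.8 0" --pt "0 0.15 0 0.8 0" --pt "0 0.15 0 0.8 0" --pt "0 0.15 0 0.8 0" --pt "0 0 0 0 0"

```text
time_s: 18.15
tcp_pos: [0.5399, -0.1461, 0.2638]
tcp_rot: [-3.139, 0.08, 2.814]
ft_force: [-0.5, 1.1, -2.0]
grip_width: 0.0002
```

Call:
apply_moves --pt "0 -1.2 -0.5 -3.5 0" --pt "0 -1.2 -0.5 -3.5 0" --pt "0 -1.2 -0.5 -3.5 0" --pt "0 0 0 0 0" --pt "0 0 0 0 0"

```text
time_s: 18.57
tcp_pos: [0.5583, -0.1684, 0.3677]
tcp_rot: [-3.14, 0.065, 2.814]
ft_force: [-0.1, 0.5, -1.3]
grip_width: -0.0
```

Call:
apply_moves --pt "0 0.05 0 0.8 0" --pt "0 0.05 0 0.8 0" --pt "0 0.05 0 0.8 0" --pt "0 0.05 0 0.8 0" --pt "0 0.05 0 0.8 0" --pt "0 0.05 0 0.8 0" --pt "0 0.05 0 0.8 0" --pt "0 0.05 0 0.8 0" --pt "0 0.05 0 0.8 0" --pt "0 0 0 0 0"

```text
time_s: 19.4
tcp_pos: [0.5554, -0.1668, 0.2817]
tcp_rot: [-3.14, 0.057, 2.814]
ft_force: [-0.9, 1.2, -0.7]
grip_width: -0.0001
```

Call:
apply_moves --pt "0 -0.5 0 -4 0" --pt "0 -0.5 0 -4 0" --pt "0 -0.5 0 -4 0" --pt "0 0 0 0 0" --pt "0 0 0 0 0"

```text
time_s: 19.82
tcp_pos: [0.5604, -0.1681, 0.3988]
tcp_rot: [3.141, 0.041, 2.814]
ft_force: [0.4, 0.1, -1.8]
grip_width: -0.0001
```

Call:
apply_moves --pt "0 0.05 0 0.8 0" --pt "0 0.05 0 0.8 0" --pt "0 0.05 0 0.8 0" --pt "0 0.05 0 0.8 0" --pt "0 0.05 0 0.8 0" --pt "0 0.05 0 0.8 0" --pt "0 0.05 0 0.8 0" --pt "0 0.05 0 0.8 0" --pt "0 0.05 0 0.8 0" --pt "0 0 0 0 0"

```text
time_s: 20.65
tcp_pos: [0.5557, -0.1662, 0.3115]
tcp_rot: [3.14, 0.03, 2.814]
ft_force: [0.1, 0.2, -0.3]
grip_width: 0.0001
```

Call:
apply_moves --pt "0 -0.3 0 -4 0" --pt "0 -0.3 0 -4 0" --pt "0 -0.3 0 -4 0" --pt "0 0 0 0 0" --pt "0 0 0 0 0"

```text
time_s: 21.07
tcp_pos: [0.5578, -0.1668, 0.4278]
tcp_rot: [3.139, 0.014, 2.814]
ft_force: [0.4, -0.5, -1.3]
grip_width: 0.0001
```

Call:
apply_moves --pt "0 0 0 0.8 0" --pt "0 0 0 0.8 0" --pt "0 0 0 0.8 0" --pt "0 0 0 0.8 0" --pt "0 0 0 0.8 0" --pt "0 0 0 0.8 0" --pt "0 0 0 0.8 0" --pt "0 0 0 0.8 0" --pt "0 0 0 0.8 0" --pt "0 0 0 0 0"

```text
time_s: 21.9
tcp_pos: [0.5563, -0.1658, 0.3409]
tcp_rot: [3.138, 0.004, 2.814]
ft_force: [-0.3, 0.6, -0.6]
grip_width: -0.0
```

Call:
apply_moves --pt "0 -0.2 0 -4 0" --pt "0 -0.2 0 -4 0" --pt "0 -0.2 0 -4 0" --pt "0 0 0 0 -2" --pt "0 0 0 0 -2"

```text
time_s: 22.32
tcp_pos: [0.5583, -0.1666, 0.4562]
tcp_rot: [3.136, -0.014, 2.886]
ft_force: [0.4, -0.1, -1.5]
grip_width: -0.0001
```

Call:
apply_moves --pt "0 0 0 0.9 -1" --pt "0 0 0 0.9 -1" --pt "0 0 0 0.9 -1" --pt "0 0 0 0.9 -1" --pt "0 0 0 0.9 -1" --pt "0 0 0 0.9 -1" --pt "0 0 0 0.9 0" --pt "0 0 0 0.9 0" --pt "0 0 0 0.9 0" --pt "0 0 0 0.9 0" --pt "0 0 0 0.9 0" --pt "0 0 0 0.9 0" --pt "0 0 0 0.9 0" --pt "0 0 0 0.9 0" --pt "0 0 0 0.9 0" --pt "0 0 0 0.9 0" --pt "0 0 0 0 0"

```text
time_s: 23.73
tcp_pos: [0.5547, -0.1644, 0.2931]
tcp_rot: [3.133, -0.018, 3.0]
ft_force: [0.1, -0.3, 0.1]
grip_width: 0.0001
```

Call:
apply_moves --pt "0 -0.1 -0.05 0.9 0" --pt "0 -0.1 -0.05 0.9 0" --pt "0 -0.1 -0.05 0.9 0" --pt "0 -0.1 -0.05 0.9 0" --pt "0 -0.1 -0.05 0.9 0" --pt "0 -0.1 -0.05 0.9 0" --pt "0 -0.1 -0.05 0.9 0" --pt "0 0 0 0.9 0" --pt "0 0 0 0.5 0" --pt "0 0 0 0 0"

```text
time_s: 24.57
tcp_pos: [0.5609, -0.1687, 0.2076]
tcp_rot: [3.133, -0.017, 3.0]
ft_force: [-0.4, 0.6, 0.7]
grip_width: -0.0001
```

```bash
python3 - <<'E'
from tip import *
snap("wrist","pics/w19.png")
tip((.563,-.1705,.083))
E
```

```text
t 24.62 tip [ 0.5607 -0.1685  0.186 ] rpy [ 3.133 -0.017  3.   ] F [-0.3 -0.1 -1. ] shift cm [-0.43 -0.25 10.29]
up 1cm in tool axes [ 0.02  0.01 -1.  ] tool x,y world [-0.99  0.14  0.02] [0.14 0.99 0.01]
```

View pics/w19.png

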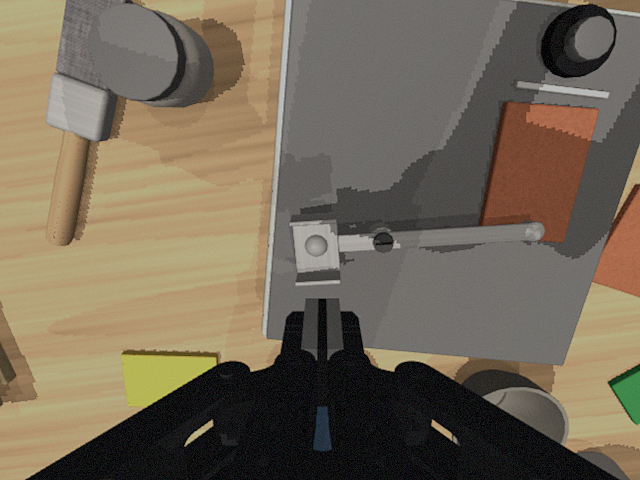

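The tool is vertical again. The stud is at (316,244), the screw at (382,241), the toe at (534,231) on the tile, and the tile lies as before.

```bash
python3 - <<'E'
from tip import *
d=vision.get_image("wrist")
s=ray_z(d,(316,244),.080);w=ray_z(d,(382,241),.083);t=ray_z(d,(534,231),.08)
print(s,w,t,np.linalg.norm((w-s)[:2]),np.arctan2(*(t-w)[1::-1]))
for p in [(482,226),(562,243),(505,103),(598,108)]: print("tile",ray_z(d,p,.068).round(4))
tip((s[0],s[1],.095))
E
```

```text
[ 0.56450475 -0.17199     0.08      ] [ 0.56768307 -0.1283923   0.083     ] [ 0.57627117 -0.02712188  0.08      ] 0.04371340424660744 1.4861951939218982
tile [ 0.572  -0.0568  0.068 ]
tile [ 0.5926 -0.001   0.068 ]
tile [ 0.4927 -0.041   0.068 ]
tile [0.504  0.0177 0.068 ]
t 24.67 tip [ 0.5612 -0.1687  0.1869] rpy [ 3.133 -0.016  3.   ] F [-0.1  0.1 -0.2] shift cm [-0.52 -0.35  9.18]
up 1cm in tool axes [ 0.02  0.01 -1.  ] tool x,y world [-0.99  0.14  0.02] [0.14 0.99 0.01]
```

Call:
apply_moves --pt "0 -0.06 -0.03 0.9 0" --pt "0 -0.06 -0.03 0.9 0" --pt "0 -0.06 -0.03 0.9 0" --pt "0 -0.06 -0.03 0.9 0" --pt "0 -0.06 -0.03 0.9 0" --pt "0 -0.06 -0.03 0.9 0" --pt "0 -0.06 -0.03 0.9 0" --pt "0 0 0 0.6 0" --pt "0 0 0 0 0"

```text
time_s: 25.42
tcp_pos: [0.5659, -0.1717, 0.1342]
tcp_rot: [3.134, -0.012, 3.0]
ft_force: [0.2, -0.6, -0.2]
grip_width: -0.0002
```

```bash
python3 - <<'E'
from tip import *
tip((.5647,-.171,.084))
snap("wrist","pics/w20.png",(220,200,420,350),4);snap("side","pics/s20.png",(270,130,410,235),5.7)
E
```

```text
t 25.42 tip [ 0.5657 -0.1715  0.1122] rpy [ 3.134 -0.012  3.   ] F [ 0.2 -0.6 -0.2] shift cm [0.07 0.01 2.82]
up 1cm in tool axes [ 0.01  0.01 -1.  ] tool x,y world [-0.99  0.14  0.01] [0.14 0.99 0.01]
```

View pics/w20.png

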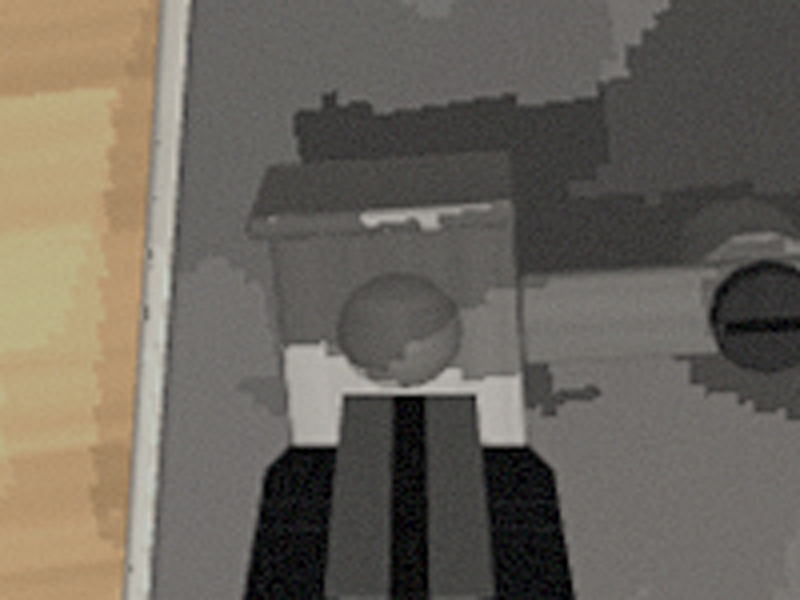

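Call:
apply_moves --pt "0 0.05 0 0.7 0" --pt "0 0 0 0.7 0" --pt "0 0 0 0.6 0" --pt "0 0 0 0.1 0" --pt "0 0 0 0 0"

```text
time_s: 25.93
tcp_pos: [0.5676, -0.1724, 0.1148]
tcp_rot: [3.136, -0.006, 3.0]
ft_force: [-0.1, -0.4, 0.5]
grip_width: 0.0001
```

```bash
python3 - <<'E'
from tip import *
tip((.5645,-.171,.082))
snap("wrist","pics/w21.png",(220,200,420,350),4)
E
```

```text
t 25.93 tip [ 0.5675 -0.1723  0.0928] rpy [ 3.136 -0.006  3.   ] F [-0.1 -0.4  0.5] shift cm [0.31 0.08 1.09]
up 1cm in tool axes [ 0.01  0.01 -1.  ] tool x,y world [-0.99  0.14  0.01] [0.14 0.99 0.01]
```

View pics/w21.png

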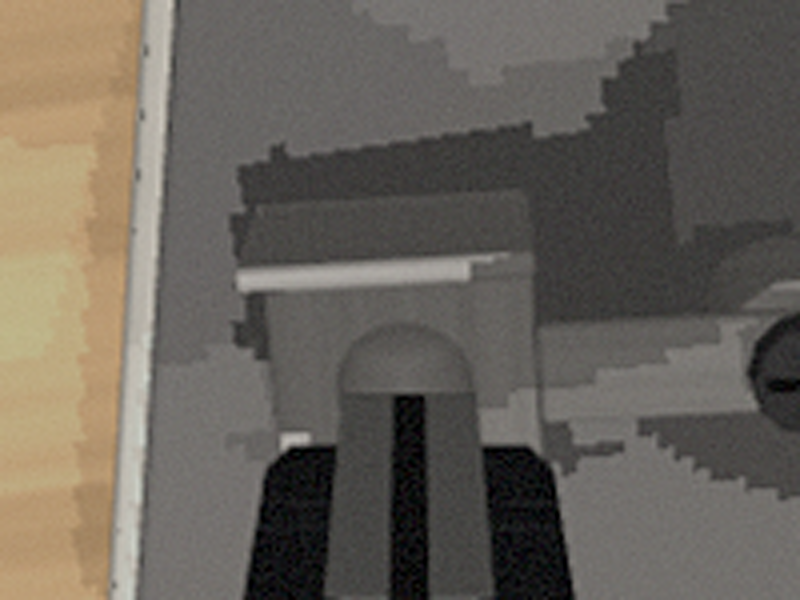

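Call:
apply_moves --pt "0 0.25 0.05 0.1 0" --pt "0 0.2 0 0.2 0" --pt "0 0.05 0 0.2 0" --pt "0 0.05 0 0.1 0"

```text
time_s: 26.32
tcp_pos: [0.5624, -0.1712, 0.1095]
tcp_rot: [3.137, -0.004, 3.0]
ft_force: [0.2, 0.2, -0.0]
grip_width: -0.0002
```

```bash
python3 - <<'E'
from tip import *
tip((.5645,-.171,.082))
E
```

```text
t 26.32 tip [ 0.5623 -0.1711  0.0875] rpy [ 3.137 -0.004  3.   ] F [ 0.2  0.2 -0. ] shift cm [-0.22  0.04  0.55]
up 1cm in tool axes [ 0.  0. -1.] tool x,y world [-0.99  0.14  0.  ] [0.14 0.99 0.  ]
```

Call:
apply_moves --pt "0 0 0 0.15 0" --pt "0 0 0 0.12 0" --pt "0 0.03 0 0.1 0"

```text
time_s: 26.57
tcp_pos: [0.5619, -0.1711, 0.1056]
tcp_rot: [3.137, -0.003, 3.0]
ft_force: [0.1, 0.4, -0.2]
grip_width: -0.0001
```

Call:
apply_moves --pt "0 0.03 0 0.1 0"

```text
time_s: 26.65
tcp_pos: [0.5617, -0.1711, 0.1045]
tcp_rot: [3.137, -0.003, 3.0]
ft_force: [0.1, -1.1, 0.3]
grip_width: -0.0002
```

Call:
apply_moves --pt "0 0.05 0 0.15 0"

```text
time_s: 26.73
tcp_pos: [0.5615, -0.1712, 0.1033]
tcp_rot: [3.137, -0.002, 3.0]
ft_force: [0.6, 0.1, 5.5]
grip_width: -0.0003
```

Call:
apply_moves --pt "0 0.1 0 0.2 0"

```text
time_s: 26.82
tcp_pos: [0.5618, -0.1713, 0.1027]
tcp_rot: [3.137, -0.0, 3.0]
ft_force: [-0.7, 0.9, 10.9]
grip_width: 0.0
```

Call:
apply_moves --pt "0 0.25 0 0.32 0"

```text
time_s: 26.9
tcp_pos: [0.5616, -0.1714, 0.102]
tcp_rot: [3.137, 0.005, 2.999]
ft_force: [0.4, 1.9, 10.0]
grip_width: 0.0
```

Call:
apply_moves --pt "0 0.3 0 0.36 0"

```text
time_s: 26.98
tcp_pos: [0.5615, -0.1715, 0.1015]
tcp_rot: [3.138, 0.011, 2.999]
ft_force: [-0.5, 2.2, 14.1]
grip_width: 0.0001
```

Call:
apply_moves --pt "0 0.8 0.05 0.34 2"

```text
time_s: 27.07
tcp_pos: [0.5579, -0.1708, 0.1018]
tcp_rot: [3.138, 0.021, 2.963]
ft_force: [1.8, 1.9, 9.7]
grip_width: 0.0001
```

Call:
apply_moves --pt "0 0.9 0.05 0.33 3"

```text
time_s: 27.15
tcp_pos: [0.5531, -0.1696, 0.102]
tcp_rot: [3.137, 0.03, 2.908]
ft_force: [1.3, 2.0, 8.9]
grip_width: 0.0001
```

Call:
apply_moves --pt "0 0.9 0.05 0.34 3"

```text
time_s: 27.23
tcp_pos: [0.5486, -0.1681, 0.1021]
tcp_rot: [3.135, 0.039, 2.853]
ft_force: [2.1, 2.6, 9.0]
grip_width: 0.0001
```

Force fell to 9 N, so I pause the swing and restore it.

Call:
apply_moves --pt "0 0.3 0 0.42 0"

```text
time_s: 27.32
tcp_pos: [0.5485, -0.168, 0.1014]
tcp_rot: [3.135, 0.047, 2.851]
ft_force: [-0.9, 1.0, 12.1]
grip_width: -0.0001
```

```bash
python3 - <<'E'
from tip import *
tip((.5645,-.171,.082))
snap("wrist","pics/w22.png");snap("side","pics/s22.png",(270,130,410,235),5.7)
E
```

```text
t 27.32 tip [ 0.5495 -0.1682  0.0794] rpy [3.135 0.047 2.851] F [-0.9  1.  12.1] shift cm [-1.53  0.16 -0.19]
up 1cm in tool axes [-0.05  0.01 -1.  ] tool x,y world [-0.96  0.29 -0.05] [0.29 0.96 0.01]
```

View pics/s22.png

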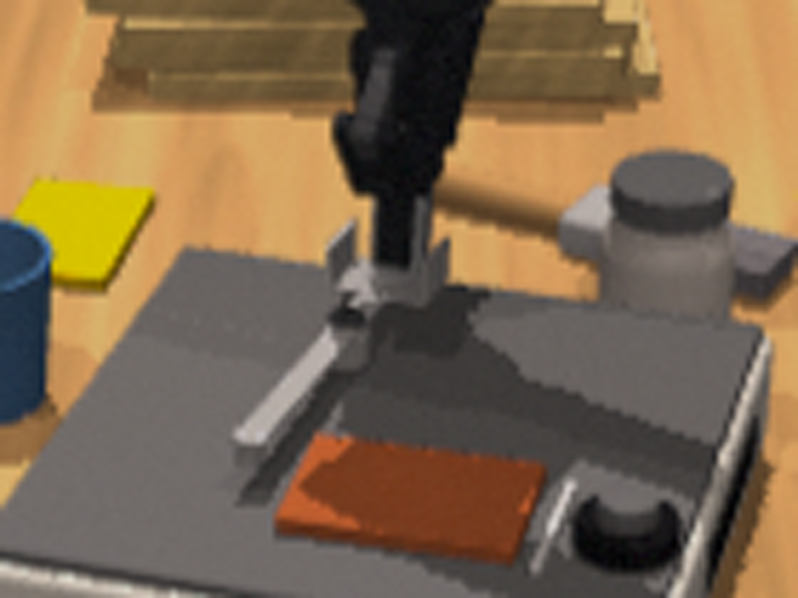

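View pics/w22.png

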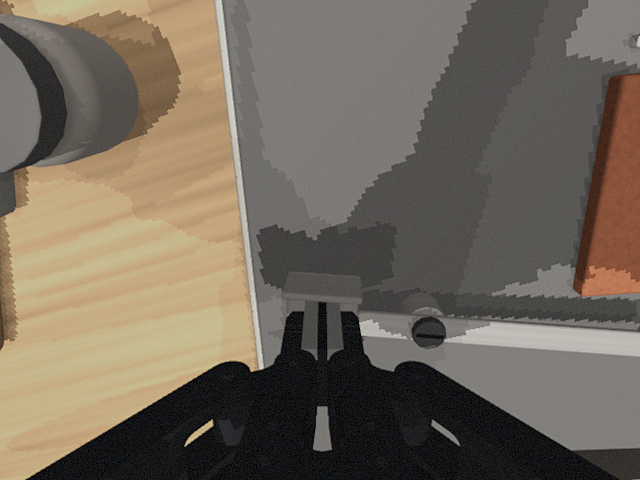

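The toe has cleared the tile, which is undisturbed; the clip is at about 0.6 rad. I keep swinging.

Call:
apply_moves --pt "0 0.9 0 0.38 6" --pt "0 0.9 0 0.38 6"

```text
time_s: 27.58
tcp_pos: [0.5418, -0.1641, 0.1014]
tcp_rot: [3.118, 0.066, 2.634]
ft_force: [2.9, 2.0, 9.8]
grip_width: -0.0
```

Call:
apply_moves --pt "0 0.9 0 0.38 5" --pt "0 0.9 0 0.38 5"

```text
time_s: 27.75
tcp_pos: [0.5357, -0.1586, 0.1012]
tcp_rot: [3.1, 0.082, 2.449]
ft_force: [0.3, -1.9, 11.6]
grip_width: -0.0002
```

```bash
python3 - <<'E'
from tip import *
tip((.535,-.155,.082))
snap("wrist","pics/w23.png");snap("side","pics/s23.png",(270,130,410,235),5.7)
E
```

```text
t 27.75 tip [ 0.5377 -0.1591  0.0793] rpy [3.1   0.082 2.449] F [ 0.3 -1.9 11.6] shift cm [ 0.44  0.16 -0.3 ]
up 1cm in tool axes [-0.08  0.04 -1.  ] tool x,y world [-0.77  0.64 -0.08] [0.64 0.77 0.04]
```

View pics/s23.png

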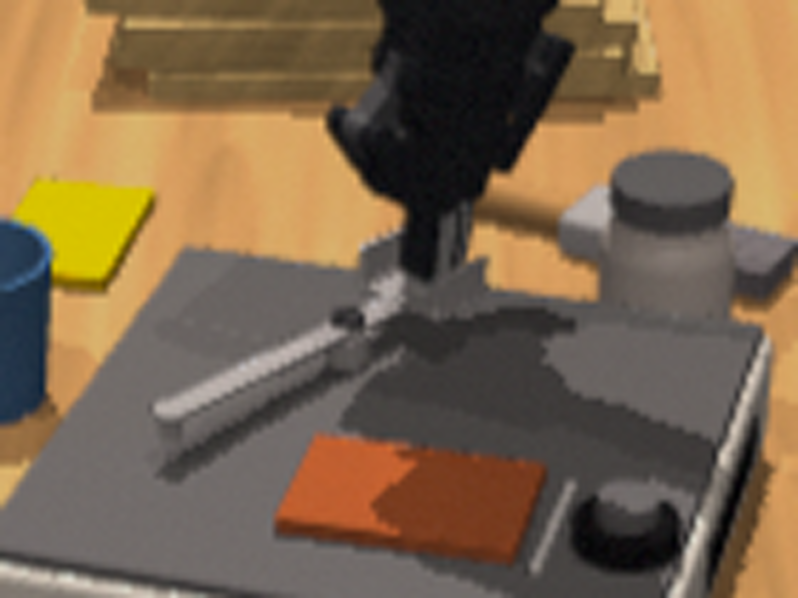

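View pics/w23.png

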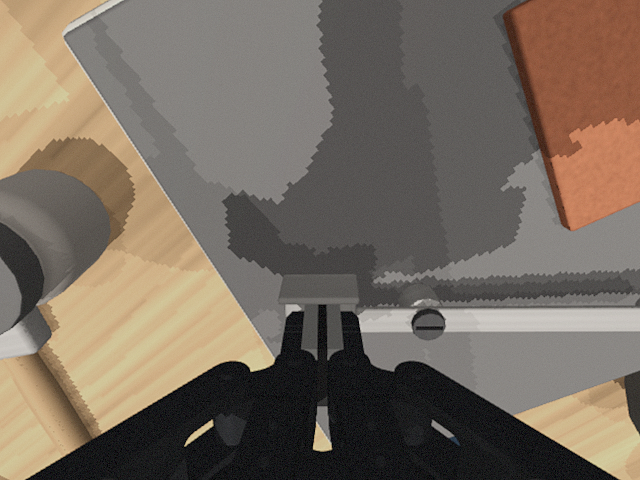

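Call:
apply_moves --pt "0 0.9 0 0.38 4" --pt "0 0.9 0 0.38 4"

```text
time_s: 28.02
tcp_pos: [0.5302, -0.1523, 0.1011]
tcp_rot: [3.085, 0.096, 2.308]
ft_force: [-3.3, -3.9, 12.2]
grip_width: 0.0
```

Call:
apply_moves --pt "0 0.9 0 0.36 4" --pt "0 0.8 0 0.34 3"

```text
time_s: 28.18
tcp_pos: [0.5261, -0.1455, 0.101]
tcp_rot: [3.069, 0.107, 2.18]
ft_force: [-5.4, -4.4, 14.1]
grip_width: 0.0001
```

The lateral force is growing and the clip is back near park, so I let it down here.

Call:
apply_moves --pt "0 0.15 -0.2 0.26 0"

```text
time_s: 28.27
tcp_pos: [0.5264, -0.1467, 0.1016]
tcp_rot: [3.066, 0.114, 2.178]
ft_force: [0.1, 1.1, 8.4]
grip_width: 0.0
```

Call:
apply_moves --pt "0 0.15 -0.15 0.2 0" --pt "0 0.1 -0.05 0.14 0"

```text
time_s: 28.43
tcp_pos: [0.528, -0.1483, 0.1035]
tcp_rot: [3.06, 0.124, 2.178]
ft_force: [-3.2, -0.8, 6.6]
grip_width: -0.0001
```

Call:
apply_moves --pt "0 0.05 0 0.05 0" --pt "0 0 0 -0.05 0" --pt "0 0 0 -0.15 0" --pt "0 0 0 -0.3 0"

```text
time_s: 28.77
tcp_pos: [0.5279, -0.1485, 0.11]
tcp_rot: [3.06, 0.127, 2.177]
ft_force: [-0.4, 0.5, -0.4]
grip_width: -0.0002
```

```bash
python3 - <<'E'
from tip import *
tip((.535,-.155,.082))
snap("wrist","pics/w24.png");snap("side","pics/s24.png",(270,130,410,235),5.7)
E
```

```text
t 28.77 tip [ 0.5309 -0.1497  0.0882] rpy [3.06  0.127 2.177] F [-0.4  0.5 -0.4] shift cm [-0.58 -0.02  0.7 ]
up 1cm in tool axes [-0.13  0.08 -0.99] tool x,y world [-0.57  0.81 -0.13] [0.81 0.58 0.08]
```

View pics/s24.png

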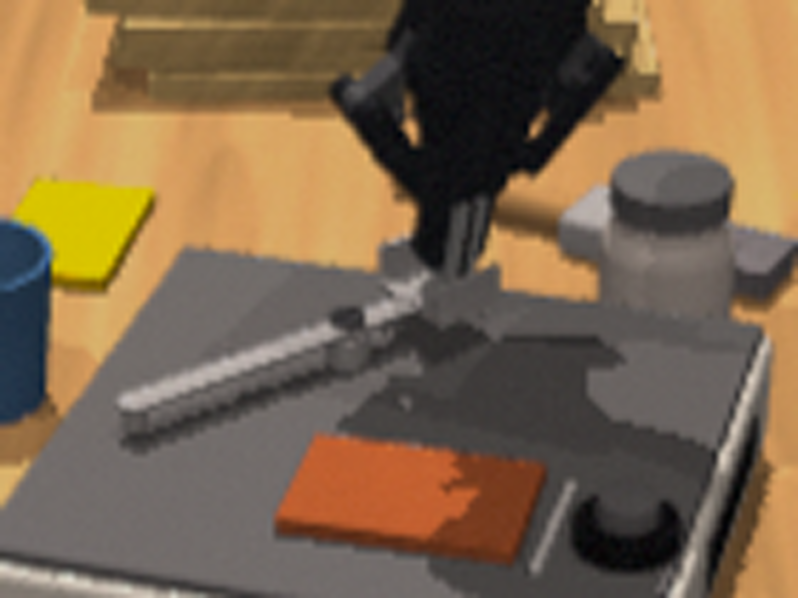

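View pics/w24.png

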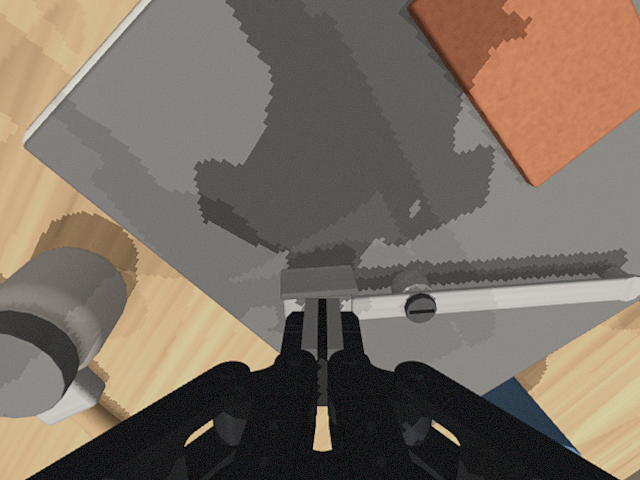

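The clip is well clear of the tile. I lift straight up and away, then verify.

Call:
apply_moves --pt "0 -0.1 0.05 -0.6 0" --pt "0 -0.15 0.1 -1 0" --pt "0 -0.2 0.1 -1.5 0" --pt "0 -0.3 0.15 -2 0" --pt "0 -0.3 0.15 -2 0" --pt "0 -0.3 0.15 -2 0" --pt "0 -0.3 0.15 -2 0" --pt "0 0 0 0 0" --pt "0 0 0 0 0"

```text
time_s: 29.62
tcp_pos: [0.5277, -0.15, 0.2307]
tcp_rot: [3.06, 0.125, 2.178]
ft_force: [-0.3, 0.3, -0.3]
grip_width: -0.0002
```

```bash
python3 - <<'E'
from tip import *
tip((.535,-.155,.082))
snap("wrist","pics/w25.png");d=snap("side","pics/s25.png",(270,130,410,235),5.7);snap("scene","pics/c25.png")
f=lambda x,y:(270+x/5.7-.4,130+y/5.7-.4)
E
```

```text
t 29.62 tip [ 0.5308 -0.1512  0.2089] rpy [3.06  0.125 2.178] F [-0.3  0.3 -0.3] shift cm [ 1.03 -0.9  12.63]
up 1cm in tool axes [-0.12  0.08 -0.99] tool x,y world [-0.57  0.81 -0.12] [0.81 0.58 0.08]
```

View pics/s25.png

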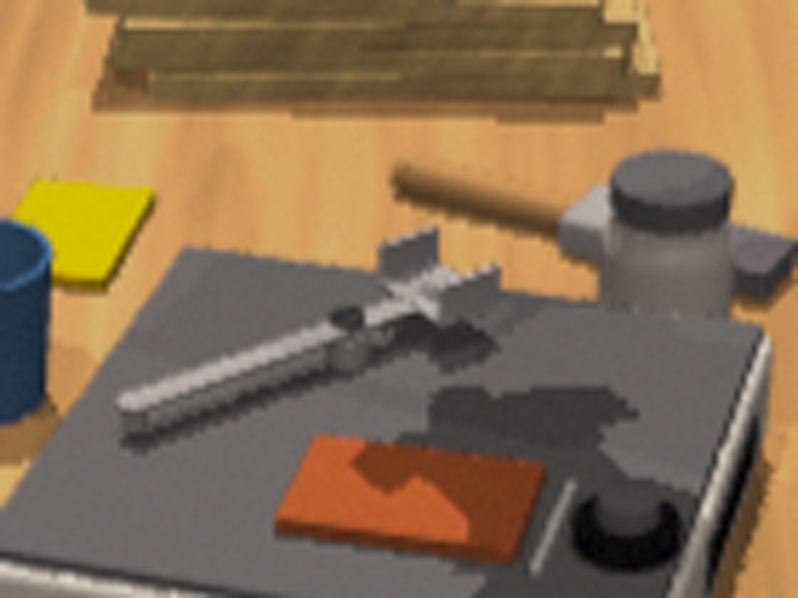

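View pics/c25.png

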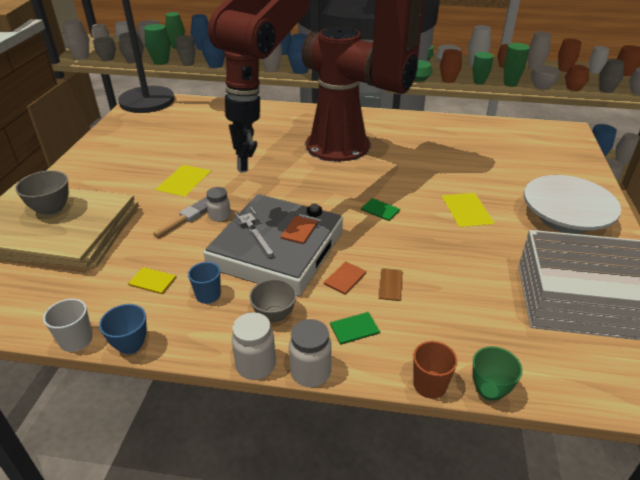

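The clip is back near park, the toe is at (130,415) in the side crop well away from the tile, and the bystanders look unmoved. I'll check the tile and bystander shift numerically, then hand in.

```bash
python3 - <<'E'
from h import *
s0=cv2.imread("pics/side0.png");d=vision.get_image("side");s1=d["color"][:,:,::-1].copy()
def cen(im,b):
    h=cv2.cvtColor(im,cv2.COLOR_BGR2HSV)[b[1]:b[3],b[0]:b[2]]
    m=(((h[...,0]<14)&(h[...,1]>165)&(h[...,2]>60))*255).astype(np.uint8)
    M=cv2.moments(m,True);return np.array([M["m10"]/M["m00"]+b[0],M["m01"]/M["m00"]+b[1]]),M["m00"]
for n,b in dict(tile=(312,200,372,232),spare=(265,258,330,295)).items():
    a,c=cen(s0,b),cen(s1,b);print(n,a,c,"mm",1000*(ray_z(d,c[0],.068)-ray_z(d,a[0],.068)))
f=lambda x,y:(270+x/5.7-.4,130+y/5.7-.4)
t=ray_z(d,f(133,425),.066);c=ray_z(d,f(320,437),.068);print("toe",t,"near corner",c,"h",np.arctan2(t[1]+.1258,t[0]-.5685))
g=cv2.absdiff(s0,s1).max(2);print("changed px outside", [(int(x),int(y)) for y,x in np.argwhere(g[250:,:]>70)[:5]])
arm.finish_job()
print(monitor.get_obs()["time_s"])
E
```

```text
tile (array([341.95277778, 216.98333333]), 720.0) (array([341.97067039, 216.94413408]), 716.0) mm [-0.03531838 -0.15234427  0.        ]
spare (array([297.05416667, 275.63020833]), 960.0) (array([297.06133056, 275.64033264]), 962.0) mm [-0.01543002  0.02841515  0.        ]
toe [ 0.65030149 -0.06829204  0.066     ] near corner [ 0.57767856 -0.05805816  0.068     ] h 0.6127489389215179
changed px outside [(394, 0), (395, 0), (396, 0), (397, 0), (398, 0)]
the job is handed in; nothing more can be done
the job is handed in; nothing more can be done
```

I clipped the tile, took the reading, swung the clip clear and handed the job in at about 30 s of the 72 s allowed.

**What I did**
- **Clipping:** I pressed the pad to lift the toe and swung it over the tile. Drift carried the first let-down about 20 mm in, so I lifted it, swung back and let it down again. It held about 9–10 mm in from the near edge, with the hand off.
- **Reading:** I pressed the button to its hard stop and released it.
- **Clearing:** I lifted the toe again and swung the clip back to about 0.1 rad.

**Last checks**
- **Tile:** it moved less than 0.2 mm from its start. The spare tile did not move measurably, and the other things looked unmoved in the picture.
- **Clearance:** the toe is about 70 mm from the tile, and the clip's strip about 40 mm or more.
- **Robot:** it stood well above everything, touching nothing.

**What was less clean**
- **Clip force:** the press left the 11–14 N band at times. It fell to about 9 N early in the swing-off and peaked at about 15.7 N in total near park, under the 17 N limit. In pictures after each swing the tile had not moved.
- **Button force:** the press reached about 24 N up plus 13 N sideways at the stop, far above the 4 N needed. I judged full travel from the hard stop, the pictures and about 6 mm of fingertip travel, not from a direct reading.
- **Tool tilt:** pressing tilted the tool by up to 0.25 rad. I unwound it in free space before the second use of the clip.

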